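# Lift a deburred cover plate with a flat lifter onto the inspection rest

## Robot

A 7-joint arm with a two-finger parallel gripper is mounted at the origin on the work surface. World frame = base frame: x ahead of the robot, y to its left, z up, the work surface at z = 0. Lengths are in mm, angles in rad, forces in N, time in s.
With the tool pointing down it reaches from about 425 to 875 mm from the base axis. Payload 9.9 kg.
Tool frame: the origin (TCP) lies midway between the tips of the shut fingers; the grasp point (between the pads) lies tcp_to_grasp behind it (tcp_to_grasp is the distance from the TCP to the grasp point, in mm); z points along the fingers, x is the direction in which the jaws open and shut, and the axes are right-handed (so a half turn about z gives the same grasp; the last joint's range is limited). The gripper opens to 85 mm and grips with 20 to 120 N. Pads are 22 mm wide; open, the fingers measure 114 mm over their backs; the gripper's body (76 mm by 85 mm) begins 54 mm behind the grasp point. The pads swing forward as they close: fully open they stand 13 mm farther back than shut.
Start: joints at [-1.211, 0.576, 0.025, 1.437, -0.015, 1.129, -0.057], TCP at [289.821, 609.617, 231.289] pointing down, gripper open.
Joint ranges: [-2.76, 2.76], [-0.34, 2.15], [-1.52, 1.57], [0.19, 2.46], [-1.09, 4.23], [0.17, 1.99], [-2.82, 2.82]. Speed limits (rad/s): [2.22, 2.22, 3.01, 3.01, 3.14, 3.14, 3.14].

## Interface

Orientations are given as a unit quaternion [x, y, z, w].
In Python, from plant import observe, get_image, get_calibration, sign_off, tcp_to_grasp gives the robot as it stands.
- The arm moves only by the tool apply_moves, never from a script. Its argument "plan" is a list of rows, each an object of numbers: "gripper": the closure, from 0 (fully open) to 1 (shut); "x", "y", "z": the shift along the tool's x, y, z in mm; "ax", "ay", "az": the turn, a rotation vector about the tool's x, y, z in rad. A call has exactly 10 rows; each row is the pose to reach, as a shift and turn from the pose commanded when the call began, along the tool's axes at that moment; what a row does not reach only later rows make up. A row lasts 1/12 s, in which the tool goes at most 41.7 mm and 7.16 degrees, less where a joint would pass 70% of its speed; a pose out of reach is approached as far as the arm can. A call with a gripper value outside its range is refused whole. The fingers move at their own pace and stop on an object; "force" is the grip in N (left out, the last holds). Time passes only in rows, so rows that repeat a pose let the fingers close, or fill a call up. It gives the time, the measured TCP pose, the force and the opening at its end, in the units of the state.
- observe(): the state, without advancing time (a new reading comes with each control period).
- get_image(name): name is "side" or "top" or "wrist"; returns the picture (480x640x3 uint8, red, green, blue); there is no depth.
- get_calibration(name): a dict with "fx", "fy", "cx", "cy" (pixels), "distortion" ([k1, k2, p1, p2, k3] as OpenCV has them; the pictures are not rectified), "position" and "attitude" of the camera in the world. Camera axes: x right, y down, z forward; pixel columns grow to the right and rows downward; lengths in mm; the calibration is good to about 2 mm. A picture is of the moment at which its call begins: read the wrist's pose just before it. get_calibration takes no time and is no camera call; for the wrist camera it gives the pose at the moment of the call.
- sign_off(): hands the job in, once; it reports no verdict.
The state is a dict: "time_s": time; "qpos": joint angles; "joint_velocities": joint speeds; "joint_efforts": joint torques, N m; "ee_pos": TCP position; "eef_rot": TCP orientation; "contact_force": force on the tool from outside, world axes, zero at the start; "ft_torque": the same for the moment, N m; "width": finger opening in mm.
Only numpy, scipy, OpenCV 4.12 (cv2) and the standard library are available. Lean on these libraries where they do the work, as an engineer would, in place of code of your own. Each camera call takes 0.05 s, during which the arm holds its last target. There are 200 camera calls.

## Task

Use the flat lifter with the orange handle: slide its blade right under the square aluminium plate that lies on the blue tray, lift the plate on the blade, and lower it gently onto the two yellow rails of the inspection rest, centred between them, square to them and lying on both. Draw the lifter out and stand it back upright on its black mat. Do not touch the plate with the gripper, keep the plate level, and leave the other things on the cart where they are.

Things in the scene. Friction and masses are not known exactly. Their poses are not given: they have to be found in the camera images.
- lifter_grip (a point): Grasp point on the axis of the lifter's upright orange handle, 70 mm above the underside of its blade. Handle: square post 24 x 24 mm, sides parallel to the point's x and y, from 14 to 96 mm above the underside; point z points up it, +y is the way the blade points. Lifter: a spatula with upright handle, loose, 0.25 kg, standing on the mat.
- lifter_tip (a point): Middle of the blade's square front edge, at the underside, 122 mm ahead (+y) of the handle's axis; same axes as lifter_grip. The flat steel blade is 56 mm wide and 2 mm thick. Under the handle a heel block, 50 mm wide and 14 mm high, reaches from 18 mm behind to 14 mm ahead of the axis, so 108 mm of thin blade lies free ahead of it.
- lifter: The whole lifter; origin on the handle's axis at the underside of the blade (70 mm below lifter_grip).
- plate_center (a point): Centre of the square aluminium plate, 104 x 104 x 10 mm, 5 mm above its underside; loose, 0.2 to 0.37 kg; x and y along its sides. All lower edges have a 5 mm 45-degree bevel, so a blade sliding along the tray, its underside 0 to 2 mm above it, wedges under the edge. The blade pushes the plate along until the fence stops it.
- plate: The same plate; origin at the centre of its underside.
- tray: Blue tray, fixed; origin on the table. Slab top 8 mm above the table, from x = -65 to +65 and y = -120 to +80 mm. A steel fence 16 mm high above the table stands along its +y side, face at y = +66 mm looking to -y. The plate lies 3 to 15 mm from the fence, its sides nearly parallel to it. The -y edge is open: slide the blade in along +y.
- rest: Inspection rest, fixed; origin under its centre, on the table. Two yellow rails along y, 18 mm wide, 110 mm long, tops at 36 mm, centred at x = -47 and +47 mm; the gap between, 76 mm wide, is open at both ends, down to a dark base 130 x 130 mm with its top at 8 mm. The blade can go down between the rails, handle beyond the -y end.
- mat: Black rubber mat, fixed, 76 mm (x) by 200 mm (y), 3 mm thick; origin at the centre of its underside. The lifter starts on it, handle about 50 mm to -y of the centre, blade towards +y.
- oil: Yellow oil bottle, 60 mm across, 150 mm high, loose; origin under its centre. Leave alone.
- vblock: Dark steel V-block 70 x 50 x 50 mm, loose; origin under its centre. Leave alone.
- carton: Yellow carton 60 x 90 x 45 mm, loose; origin under its centre. Leave alone.
- slug: Brass cylinder, 56 mm across, 40 mm high, loose; origin under its centre. Leave alone.
- parallel: Steel bar 150 x 22 x 30 mm, loose; origin under its centre. Leave alone.
Mind the look-alikes: they are no part of the job. Leave any green or purple look-alike of the lifter alone.

How it is judged:
By the outcome, as a careful person would: the job done as asked, in the order asked, and still so for the second after the job is handed in, with the robot touching nothing.
It also fails if it takes over 64 s, if anything falls off the work surface, if the arm or the gripper's body presses on something with over 40 N, if the wrist force passes 120 N, or if a joint passes its speed limit or range.

## Working session

There is one attempt and no reset: what is moved stays moved. The work goes in short steps, Python scripts to look and compute and a tool call to move; the robot and the scene stay as the last step left them, time stands still between calls to the robot, and variables do not carry over. Pictures are saved under pics/ and viewed, about 8 in all and at most 12, crops included, and the job is handed in when it is done.

Besides the shell and the picture viewer there is one more tool, called after ">>>" by a JSON object that holds its "api" and its "payload". apply_moves: Moves the arm, as the interface text tells. Its arguments: {"type":"object","properties":{"plan":{"type":"array"},"force":{"type":"number"}},"required":["plan"]}

```bash
ls; mkdir -p pics
python3 - <<'E'
from plant import *
import cv2
print(observe(), tcp_to_grasp)
for n in("top","side"):
    im=get_image(n); cv2.imwrite(f"pics/{n}0.png",im[:,:,::-1]); print(n,get_calibration(n))
E
```

```text
pics
{'time_s': 0.0, 'qpos': array([-1.21075547,  0.5765173 ,  0.02484351,  1.43789173, -0.01499579,
        1.12900817, -0.05653941]), 'joint_velocities': array([ 0.00128751,  0.0003323 , -0.00084275,  0.00046895,  0.00040062,
        0.0005539 , -0.00041054]), 'joint_efforts': array([-5.14237290e-04, -7.65765667e+01,  2.25052580e+00, -2.85973781e+01,
        1.52889371e-02,  1.27336747e-02, -1.96083244e-05]), 'ee_pos': array([289.65591788, 609.19667823, 230.45834806]), 'eef_rot': array([ 8.45403133e-01,  5.34128141e-01, -6.68520457e-04,  4.74822504e-04]), 'contact_force': array([0.3074754 , 0.07440441, 0.51099085]), 'ft_torque': array([ 0.05423976, -0.00269574,  0.03914955]), 'width': 85.42460276300909} 18.700000000000003
top {'fx': 451.5072066627447, 'fy': 451.5072066627447, 'cx': 317.05717363782895, 'cy': 243.8727561917249, 'distortion': array([-0.09627854,  0.        ,  0.        ,  0.        ,  0.        ]), 'position': array([ 307.41815677,  -29.5455192 , 1217.10347817]), 'attitude': array([-0.69795326,  0.71070005, -0.05903124,  0.06543697])}
side {'fx': 623.5425964103654, 'fy': 623.5425964103654, 'cx': 317.047415197131, 'cy': 244.8302896107014, 'distortion': array([-0.14465704,  0.        ,  0.        ,  0.        ,  0.        ]), 'position': array([ -491.61730988, -1050.79421857,   867.864233  ]), 'attitude': array([ 0.80101285, -0.31871428,  0.18847787, -0.47039952])}
```

View pics/top0.png

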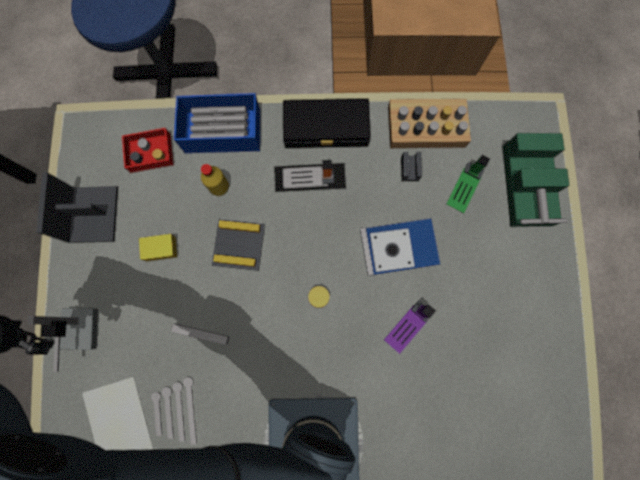

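View pics/side0.png

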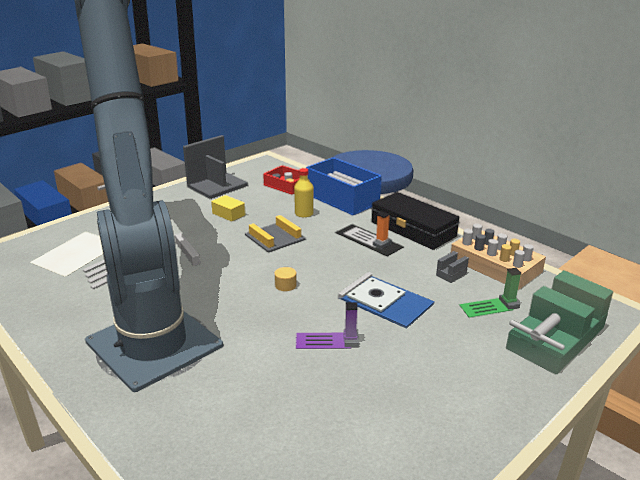

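Candidates for the lifter (top view): orange handle (327,173), green one (480,170), purple one (420,310). I choose the orange one, on the black mat. The plate is at (392,250) with the fence on its left, and the rest is at (238,245). Image left is world +y.

```bash
cat > h.py <<'E'
import numpy as np, cv2
from plant import *
from scipy.spatial.transform import Rotation as R
def KD(c): return np.array([[c["fx"],0,c["cx"]],[0,c["fy"],c["cy"]],[0,0,1.]]),np.array(c["distortion"])
def cast(c,px,z):
    K,D=KD(c); p=cv2.undistortPoints(np.float64(px).reshape(-1,1,2),K,D)[:,0]
    d=np.c_[p,np.ones(len(p))]@R.from_quat(c["attitude"]).as_matrix().T
    o=np.array(c["position"]); return o+d*((z-o[2])/d[:,2])[:,None]
def proj(c,P):
    K,D=KD(c); M=R.from_quat(c["attitude"]).as_matrix().T
    return cv2.projectPoints(np.float64(P).reshape(-1,3),cv2.Rodrigues(M)[0],-M@np.array(c["position"]),K,D)[0][:,0]
def blobs(mask,amin=60):
    cs=cv2.findContours(mask.astype(np.uint8),cv2.RETR_EXTERNAL,cv2.CHAIN_APPROX_NONE)[0]
    return sorted([k for k in cs if cv2.contourArea(k)>=amin],key=cv2.contourArea,reverse=True)
def rect(c,k,z):
    P=cast(c,k[:,0],z)[:,:2]; (x,y),(w,h),a=cv2.minAreaRect(P.astype(np.float32))
    a=(a+45)%90-45   # rotation mod 90
    return np.round([x,y,w,h,a],1)
def hsv(im): return cv2.cvtColor(im,cv2.COLOR_RGB2HSV)
E
python3 - <<'E'
from h import *
im=cv2.imread("pics/top0.png")[:,:,::-1].copy(); c=get_calibration("top"); H=hsv(im); h,s,v=[H[...,i] for i in range(3)]
print("yellow36");[print(rect(c,k,36),k.mean((0,1))) for k in blobs((h>18)&(h<32)&(s>130)&(v>90),30)]
print("blue8");[print(rect(c,k,8),k.mean((0,1))) for k in blobs((h>100)&(h<125)&(s>120)&(v>60),200)]
print("white18");[print(rect(c,k,18),k.mean((0,1))) for k in blobs((s<40)&(v>190),200)]
print("orange96");[print(rect(c,k,96),k.mean((0,1))) for k in blobs((h>3)&(h<16)&(s>130)&(v>70)&(np.indices(h.shape)[0]>150),5)]
print("black3");[print(rect(c,k,3),k.mean((0,1))) for k in blobs((v<50)&(np.indices(h.shape)[0]>155)&(np.indices(h.shape)[0]<200),200)]
cv2.imwrite("pics/c0.png",cv2.resize(im[130:310,190:450,::-1],None,fx=3,fy=3,interpolation=cv2.INTER_CUBIC))
s_=cv2.imread("pics/side0.png"); cs=get_calibration("side");H=cv2.cvtColor(s_,cv2.COLOR_BGR2HSV)
for k in blobs((H[...,0]>5)&(H[...,0]<16)&(H[...,1]>150)&(H[...,2]>120),40): print("side orange",cv2.boundingRect(k))
E
```

```text
yellow36
[518.4 414.5  60.7  90.1   6.4] [155.96 246.69]
[478.8 201.  109.1  20.5  -7.1] [233.98888889 259.95555556]
[571.2 188.9 110.1  20.9  -6.5] [239.20224719 225.82022472]
[708.8 264.4  49.7  57.   30.5] [212.2295082  177.37704918]
[ 897.9 -397.2   23.1   25.4   -4.7] [447.125 110.25 ]
[783.5 424.3  23.5  21.7 -28.1] [157.5        153.95454545]
[ 848.8 -397.5   22.1   24.3   44.3] [448.39130435 126.        ]
blue8
[886.6 269.9 179.2 239.5   0. ] [214.19327731 128.39215686]
[1250.9  605.1  329.2  161.4   -5.1] [119.98194946  16.09747292]
[ 513.3 -253.   125.8  179.3    7.5] [401.1835206  239.16853933]
white18
orange96
[693.9 -50.2  15.6  16.4  -1.2] [326.86956522 172.82608696]
[754.8 399.5  39.4  25.5  -2.1] [158.3125 156.0625]
black3
[763.9 874.1 155.5  47.  -25.7] [ 16.57291667 170.375     ]
[708.4 724.3  99.   76.4  -1.9] [ 58.32978723 189.58510638]
[ 7.061e+02 -6.449e+02  1.688e+02  1.285e+02 -1.000e-01] [526.71678322 174.28321678]
[720.3  -2.1  80.3 194.3   1.8] [310.49606299 179.75984252]
side orange (377, 216, 12, 25)
```

View pics/c0.png

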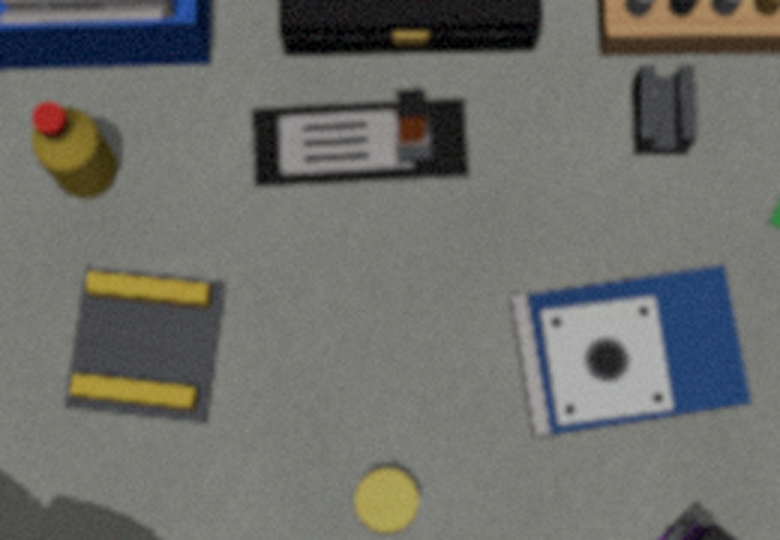

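Run:
```python
from h import *
c=get_calibration("wrist"); o=observe(); T=R.from_quat(o["eef_rot"])
print(c, T.inv().apply(np.array(c["position"])-o["ee_pos"]), (T.inv()*R.from_quat(c["attitude"])).as_matrix().round(3))
```

```text
{'fx': 409.0484067585275, 'fy': 409.0484067585275, 'cx': 318.2400958146561, 'cy': 242.4104918293286, 'distortion': array([-0.08784797,  0.        ,  0.        ,  0.        ,  0.        ]), 'position': array([228.1798621 , 638.53557168, 373.29163357]), 'attitude': array([0.83712616, 0.52974733, 0.07212319, 0.11569707])} [  -0.16596021  -68.05908421 -142.73916836] [[ 1.     0.001 -0.   ]
 [-0.001  0.963  0.27 ]
 [ 0.    -0.27   0.963]]
```

>>> {"api": "apply_moves", "payload": {"plan": [{"gripper": 0, "x": -20, "y": 32, "az": 0.12}, {"gripper": 0, "x": -42, "y": 65, "az": 0.25}, {"gripper": 0, "x": -63, "y": 98, "az": 0.37}, {"gripper": 0, "x": -84, "y": 130, "az": 0.5}, {"gripper": 0, "x": -105, "y": 163, "az": 0.62}, {"gripper": 0, "x": -126, "y": 196, "az": 0.75}, {"gripper": 0, "x": -147, "y": 229, "az": 0.87}, {"gripper": 0, "x": -168, "y": 261, "az": 1.0}, {"gripper": 0, "x": -189, "y": 294, "az": 1.12}, {"gripper": 0, "x": -210, "y": 327, "az": 1.25}]}}

```text
$.plan[0]: bad value
```

>>> {"api": "apply_moves", "payload": {"plan": [{"gripper": 0, "x": -20, "y": 32, "z": 0, "ax": 0, "ay": 0, "az": 0.12}, {"gripper": 0, "x": -42, "y": 65, "z": 0, "ax": 0, "ay": 0, "az": 0.25}, {"gripper": 0, "x": -63, "y": 98, "z": 0, "ax": 0, "ay": 0, "az": 0.37}, {"gripper": 0, "x": -84, "y": 130, "z": 0, "ax": 0, "ay": 0, "az": 0.5}, {"gripper": 0, "x": -105, "y": 163, "z": 0, "ax": 0, "ay": 0, "az": 0.62}, {"gripper": 0, "x": -126, "y": 196, "z": 0, "ax": 0, "ay": 0, "az": 0.75}, {"gripper": 0, "x": -147, "y": 229, "z": 0, "ax": 0, "ay": 0, "az": 0.87}, {"gripper": 0, "x": -168, "y": 261, "z": 0, "ax": 0, "ay": 0, "az": 1.0}, {"gripper": 0, "x": -189, "y": 294, "z": 0, "ax": 0, "ay": 0, "az": 1.12}, {"gripper": 0, "x": -210, "y": 327, "z": 0, "ax": 0, "ay": 0, "az": 1.25}], "force": 60}}

```text
time_s: 0.93
ee_pos: [495.4, 277.9, 231.2]
eef_rot: [0.998, -0.062, -0.0, 0.0]
contact_force: [0.6, 0.5, 0.5]
width: 85.3
```

Run:
```python
from h import *
c=get_calibration("wrist"); im=get_image("wrist"); cv2.imwrite("pics/w1.png",im[:,:,::-1]); np.save("w1.npy",c,allow_pickle=True)
H=hsv(im);h,s,v=[H[...,i] for i in range(3)]
for k in blobs((h>18)&(h<34)&(s>130)&(v>70),300): print(rect(c,k,36),k.mean((0,1)),cv2.boundingRect(k))
```

```text
[523.3 406.2  54.1  79.3   5. ] [331.41945289  46.53191489] (288, 0, 88, 105)
[712.1 239.   56.4 119.8 -25.7] [567.34707904 224.3814433 ] (505, 188, 124, 76)
[570.8 191.2 109.6  22.1  -8.3] [413.48262548 293.81467181] (398, 237, 32, 114)
[480.2 202.1 110.5  19.   -8.7] [311.90272374 294.66536965] (301, 237, 23, 115)
```

View pics/w1.png

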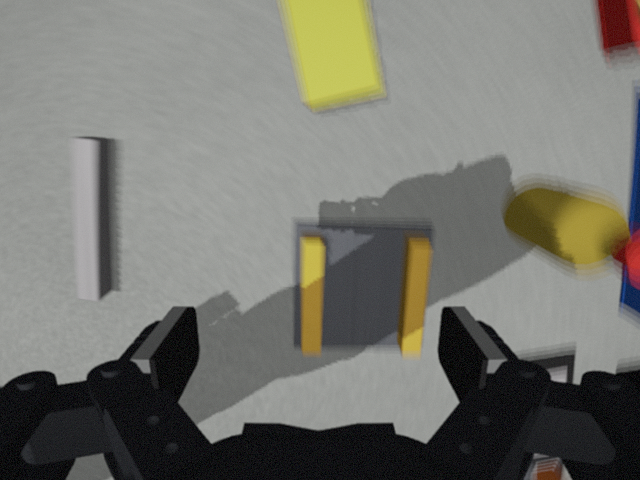

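The picture shows the rest with rails at (312,295) and (413,294), the carton at the top and the oil bottle at the right. It is motion-blurred, so I'll measure it again when still.

>>> {"api": "apply_moves", "payload": {"plan": [{"gripper": 0, "x": 24, "y": 30, "z": 0, "ax": 0, "ay": 0, "az": 0.12}, {"gripper": 0, "x": 49, "y": 60, "z": 0, "ax": 0, "ay": 0, "az": 0.25}, {"gripper": 0, "x": 73, "y": 90, "z": 0, "ax": 0, "ay": 0, "az": 0.37}, {"gripper": 0, "x": 98, "y": 120, "z": 0, "ax": 0, "ay": 0, "az": 0.5}, {"gripper": 0, "x": 122, "y": 150, "z": 0, "ax": 0, "ay": 0, "az": 0.62}, {"gripper": 0, "x": 146, "y": 180, "z": 0, "ax": 0, "ay": 0, "az": 0.75}, {"gripper": 0, "x": 171, "y": 210, "z": 0, "ax": 0, "ay": 0, "az": 0.87}, {"gripper": 0, "x": 195, "y": 240, "z": 0, "ax": 0, "ay": 0, "az": 1.0}, {"gripper": 0, "x": 220, "y": 270, "z": 0, "ax": 0, "ay": 0, "az": 1.12}, {"gripper": 0, "x": 244, "y": 300, "z": 0, "ax": 0, "ay": 0, "az": 1.25}]}}

```text
time_s: 1.82
ee_pos: [702.7, -48.2, 230.8]
eef_rot: [0.775, -0.632, -0.0, 0.0]
contact_force: [1.4, 1.3, -0.5]
width: 85.6
```

>>> {"api": "apply_moves", "payload": {"plan": [{"gripper": 0, "x": 0, "y": 0, "z": 0, "ax": 0, "ay": 0, "az": 0.1}, {"gripper": 0, "x": 0, "y": 0, "z": 0, "ax": 0, "ay": 0, "az": 0.165}, {"gripper": 0, "x": 0, "y": 0, "z": 0, "ax": 0, "ay": 0, "az": 0.165}, {"gripper": 0, "x": 0, "y": 0, "z": 0, "ax": 0, "ay": 0, "az": 0.165}, {"gripper": 0, "x": 0, "y": 0, "z": 0, "ax": 0, "ay": 0, "az": 0.165}, {"gripper": 0, "x": 0, "y": 0, "z": 0, "ax": 0, "ay": 0, "az": 0.165}, {"gripper": 0, "x": 0, "y": 0, "z": 0, "ax": 0, "ay": 0, "az": 0.165}, {"gripper": 0, "x": 0, "y": 0, "z": 0, "ax": 0, "ay": 0, "az": 0.165}, {"gripper": 0, "x": 0, "y": 0, "z": 0, "ax": 0, "ay": 0, "az": 0.165}, {"gripper": 0, "x": 0, "y": 0, "z": 0, "ax": 0, "ay": 0, "az": 0.165}]}}

```text
time_s: 2.65
ee_pos: [702.0, -47.0, 231.4]
eef_rot: [0.722, -0.692, 0.0, -0.0]
contact_force: [0.1, 0.3, -0.4]
width: 85.7
```

Run:
```python
from h import *
o=observe(); c=get_calibration("wrist"); im=get_image("wrist"); cv2.imwrite("pics/w2.png",im[:,:,::-1]); np.save("w2.npy",c,allow_pickle=True)
print(o["time_s"],o["ee_pos"],o["eef_rot"],o["joint_velocities"].round(3),o["qpos"].round(2))
H=hsv(im);h,s,v=[H[...,i] for i in range(3)]
for k in blobs((h>3)&(h<17)&(s>130)&(v>60),100): print(rect(c,k,99),k.mean((0,1)),cv2.boundingRect(k))
```

```text
2.65 [701.96231281 -47.00812631 231.43951545] [ 7.22209765e-01 -6.91674087e-01  5.55795253e-05 -1.00924366e-04] [-0.001  0.003  0.002 -0.001 -0.     0.001 -0.001] [-0.37  0.73  0.74  1.37 -0.5   1.24 -1.12]
[733.3 -48.6   7.4  21.6   2.5] [321.51282051 186.06410256] (306, 180, 33, 12)
```

View pics/w2.png

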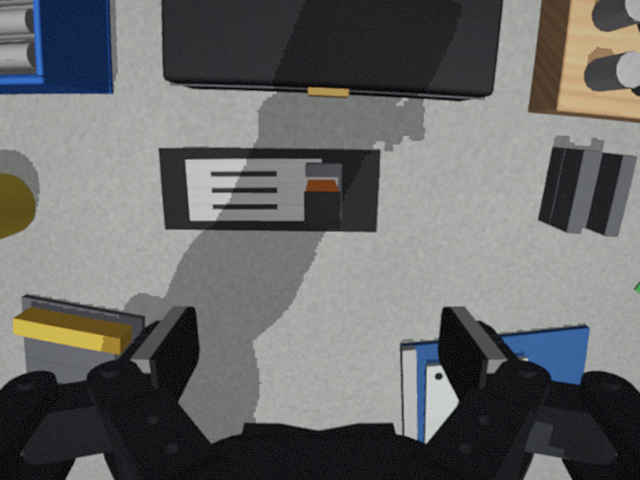

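The picture shows the orange lifter on the mat: blade tip at columns 185–193, rows 159–221, and the dark cap of the handle at about (323,209).

Run:
```python
from h import *
im=cv2.imread("pics/w2.png")[:,:,::-1].copy(); c=np.load("w2.npy",allow_pickle=True).item()
H=hsv(im); v=cv2.cvtColor(im,cv2.COLOR_RGB2GRAY)
m=np.zeros(v.shape,bool); m[150:235,165:312]=v[150:235,165:312]>75
m=cv2.morphologyEx(m.astype(np.uint8),cv2.MORPH_CLOSE,np.ones((11,11)))
for k in blobs(m,500):
    print("blade",rect(c,k,5),cv2.boundingRect(k)); q=cv2.boxPoints(cv2.minAreaRect(k)); print(q.round(1).tolist(),cast(c,q,5)[:,:2].round(1).tolist())
# edges top/bottom/left by fits
P=[];
def fit(pts,z,ax):
    Q=cast(c,pts,z)[:,:2]; p=np.polyfit(Q[:,1-ax],Q[:,ax],1); return p.round(4)
cols=range(200,295,3); top=[(x,np.flatnonzero(m[:,x])[0]-.5) for x in cols]; bot=[(x,np.flatnonzero(m[:,x])[-1]+.5) for x in cols]
for n,e in(("top",top),("bot",bot)):
    p=fit(e,5,0); print(n,"x=",p,"x at y=0:",p[1],"yaw deg",np.degrees(np.arctan(-p[0])))
rows=range(170,212,3); lef=[(np.flatnonzero(m[r])[0]-.5,r) for r in rows]; p=fit(lef,5,1); print("tip y at x=720",np.polyval(p,720),"yaw",np.degrees(np.arctan(p[0])))
print(v[205,292:356:2],v[185,292:356:2]); print("col323",v[155:235:2,323]); print(cast(c,[(305,191),(342,191),(305,227),(342,227)],99)[:,:2].round(1))
mm=np.zeros(v.shape,np.uint8); mm[140:240,140:400]=(v[140:240,140:400]<60)|(m[140:240,140:400]>0)
k=blobs(cv2.morphologyEx(mm,cv2.MORPH_CLOSE,np.ones((9,9))),3000)[0]; print("mat",rect(c,k,3))
cv2.imwrite("pics/c2.png",cv2.resize(im[140:240,150:390,::-1],None,fx=3.3,fy=3.3,interpolation=cv2.INTER_CUBIC))
```

```text
blade [707.   28.4  70.3 138.1   2.5] (165, 158, 147, 77)
[[165.0, 158.0], [311.0, 158.0], [311.0, 234.0], [165.0, 234.0]] [[739.8, 92.3], [744.7, -39.1], [674.9, -41.9], [668.9, 95.9]]
top x= [-3.140000e-02  7.429708e+02] x at y=0: 742.9708 yaw deg 1.7984965501532035
bot x= [-4.370000e-02  6.725615e+02] x at y=0: 672.5615 yaw deg 2.502233544934958
tip y at x=720 74.2022 yaw 2.6909213878366094
[132 132 132 132 132 133  68  38  34  37  35  36  38  37  43  41  35  34
  33  39  39  39  37  37  49  55  48  45  49  48  42  45] [136 136 137 136 138 132 138 112  69  71  74  70  71  70  68  71  71  69
  74  73  69  69  93  88  72  39  27  32  31  35  46  45]
col323 [ 34  23  34  32  50  73  75  76  74  74  74 121 111  71  75  69  71  70
  45  26  36  38  37  39  37  37  38  36  33  34  35  34  38  36  36  31
  39  22  78 122]
[[729.1 -37.3]
 [730.2 -62.2]
 [704.  -38.2]
 [705.2 -63.7]]
mat [711.9  -1.4  79.9 199.2   2.1]
```

View pics/c2.png

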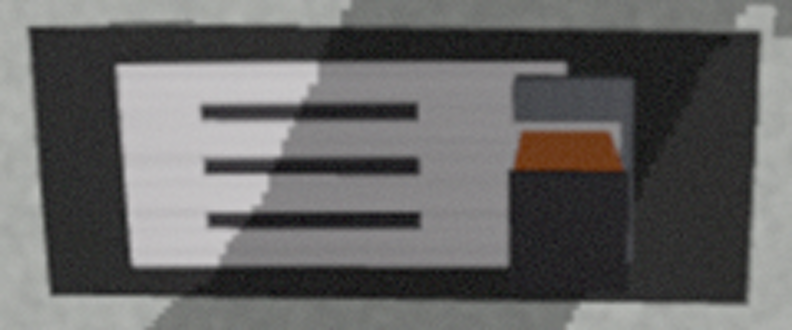

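Run:
```python
from h import *
c=np.load("w2.npy",allow_pickle=True).item()
print(cast(c,[(184.8,159.1),(189.7,221.2),(321.8,159.1),(304.2,220.9)],5)[:,:2].round(1))
t=cast(c,[(304.4,191.5),(340.3,191.5),(304.4,227.5),(340.3,227.5)],99)[:,:2];print(t.mean(0))
o=np.array([.7222,-.6917,0,0]);print(R.from_quat(o).as_matrix().round(4))
```

```text
[[739.4  74.2]
 [682.3  71.6]
 [744.1 -48.7]
 [687.1 -35.1]]
[716.72718837 -49.57271781]
[[ 0.0431 -0.9991  0.    ]
 [-0.9991 -0.0431 -0.    ]
 [ 0.      0.     -1.    ]]
```

Lifter handle axis at (716.4, −49.3), yaw 2.4°. The blade and the handle cap give the same position to within 1 mm. Moving to grasp.

>>> {"api": "apply_moves", "payload": {"plan": [{"gripper": 0, "x": 3, "y": -14, "z": 0, "ax": 0, "ay": 0, "az": 0}, {"gripper": 0, "x": 3, "y": -14, "z": 15, "ax": 0, "ay": 0, "az": 0}, {"gripper": 0, "x": 3, "y": -14, "z": 45, "ax": 0, "ay": 0, "az": 0}, {"gripper": 0, "x": 3, "y": -14, "z": 75, "ax": 0, "ay": 0, "az": 0}, {"gripper": 0, "x": 3, "y": -14, "z": 105, "ax": 0, "ay": 0, "az": 0}, {"gripper": 0, "x": 3, "y": -14, "z": 135, "ax": 0, "ay": 0, "az": 0}, {"gripper": 0, "x": 3, "y": -14, "z": 160, "ax": 0, "ay": 0, "az": 0}, {"gripper": 0, "x": 3, "y": -14, "z": 172, "ax": 0, "ay": 0, "az": 0}, {"gripper": 0, "x": 3, "y": -14, "z": 177, "ax": 0, "ay": 0, "az": 0}, {"gripper": 0, "x": 3, "y": -14, "z": 177, "ax": 0, "ay": 0, "az": 0}]}}

```text
time_s: 3.53
ee_pos: [715.9, -49.6, 53.8]
eef_rot: [0.722, -0.692, -0.0, 0.0]
contact_force: [-0.2, -1.1, 0.3]
width: 85.4
```

>>> {"api": "apply_moves", "payload": {"plan": [{"gripper": 0.3, "x": 0, "y": 0, "z": 0, "ax": 0, "ay": 0, "az": 0}, {"gripper": 0.5, "x": 0, "y": 0, "z": 0, "ax": 0, "ay": 0, "az": 0}, {"gripper": 0.65, "x": 0, "y": 0, "z": 0, "ax": 0, "ay": 0, "az": 0}, {"gripper": 0.75, "x": 0, "y": 0, "z": 0, "ax": 0, "ay": 0, "az": 0}, {"gripper": 0.85, "x": 0, "y": 0, "z": 0, "ax": 0, "ay": 0, "az": 0}, {"gripper": 1, "x": 0, "y": 0, "z": 0, "ax": 0, "ay": 0, "az": 0}, {"gripper": 1, "x": 0, "y": 0, "z": 0, "ax": 0, "ay": 0, "az": 0}, {"gripper": 1, "x": 0, "y": 0, "z": 0, "ax": 0, "ay": 0, "az": 0}, {"gripper": 1, "x": 0, "y": 0, "z": 0, "ax": 0, "ay": 0, "az": 0}, {"gripper": 1, "x": 0, "y": 0, "z": 0, "ax": 0, "ay": 0, "az": 0}], "force": 100}}

```text
time_s: 4.37
ee_pos: [716.6, -49.1, 55.3]
eef_rot: [0.722, -0.692, 0.0, -0.001]
contact_force: [-0.8, 2.2, 6.3]
width: 22.9
```

>>> {"api": "apply_moves", "payload": {"plan": [{"gripper": 1, "x": 0, "y": 0, "z": -10, "ax": 0, "ay": 0, "az": 0}, {"gripper": 1, "x": 0, "y": 0, "z": -35, "ax": 0, "ay": 0, "az": 0}, {"gripper": 1, "x": 0, "y": 0, "z": -65, "ax": 0, "ay": 0, "az": 0}, {"gripper": 1, "x": 0, "y": 0, "z": -95, "ax": 0, "ay": 0, "az": 0}, {"gripper": 1, "x": 10, "y": 8, "z": -125, "ax": 0, "ay": 0, "az": 0}, {"gripper": 1, "x": 30, "y": 24, "z": -150, "ax": 0, "ay": 0, "az": -0.02}, {"gripper": 1, "x": 58, "y": 47, "z": -165, "ax": 0, "ay": 0, "az": -0.04}, {"gripper": 1, "x": 88, "y": 72, "z": -172, "ax": 0, "ay": 0, "az": -0.06}, {"gripper": 1, "x": 118, "y": 96, "z": -175, "ax": 0, "ay": 0, "az": -0.08}, {"gripper": 1, "x": 148, "y": 120, "z": -175, "ax": 0, "ay": 0, "az": -0.089}]}}

```text
time_s: 5.2
ee_pos: [601.2, -204.1, 230.8]
eef_rot: [0.753, -0.659, 0.001, -0.0]
contact_force: [0.7, -1.7, -2.1]
width: 22.9
```

>>> {"api": "apply_moves", "payload": {"plan": [{"gripper": 1, "x": 25, "y": 24, "z": 0, "ax": 0, "ay": 0, "az": 0}, {"gripper": 1, "x": 52, "y": 51, "z": 0, "ax": 0, "ay": 0, "az": 0}, {"gripper": 1, "x": 80, "y": 78, "z": 0, "ax": 0, "ay": 0, "az": 0}, {"gripper": 1, "x": 107, "y": 105, "z": 0, "ax": 0, "ay": 0, "az": 0}, {"gripper": 1, "x": 134, "y": 131, "z": 0, "ax": 0, "ay": 0, "az": 0}, {"gripper": 1, "x": 156, "y": 153, "z": 0, "ax": 0, "ay": 0, "az": 0}, {"gripper": 1, "x": 170, "y": 166, "z": 0, "ax": 0, "ay": 0, "az": 0}, {"gripper": 1, "x": 175, "y": 171, "z": 0, "ax": 0, "ay": 0, "az": 0}, {"gripper": 1, "x": 175, "y": 171, "z": 0, "ax": 0, "ay": 0, "az": 0}, {"gripper": 1, "x": 175, "y": 171, "z": 0, "ax": 0, "ay": 0, "az": 0}]}}

```text
time_s: 6.03
ee_pos: [456.4, -397.8, 229.3]
eef_rot: [0.752, -0.659, -0.0, -0.0]
contact_force: [0.4, -0.1, -2.8]
width: 23.0
```

```bash
cat >> h.py <<'E'
def snap(name,cam="wrist"):
    o=observe(); c=get_calibration(cam); im=get_image(cam); cv2.imwrite(f"pics/{name}.png",im[:,:,::-1]); np.save(name+".npy",c,allow_pickle=True)
    print(round(o["time_s"],2),o["ee_pos"].round(1),"yaw",round(np.degrees(2*np.arctan2(o["eef_rot"][1],o["eef_rot"][0])),2),"F",o["contact_force"].round(1),"T",o["ft_torque"].round(2))
    return im,c
E
python3 - <<'E'
from h import *
im,c=snap("w3"); H=hsv(im);h,s,v=[H[...,i] for i in range(3)]
for n,m,z in(("blue",(h>100)&(h<125)&(s>120)&(v>60),8),("white",(s<50)&(v>175),18)):
  for k in blobs(m,1500):
    q=cv2.boxPoints(cv2.minAreaRect(k)); print(n,rect(c,k,z),cv2.boundingRect(k))
E
```

```text
6.03 [ 456.4 -397.8  229.3] yaw -82.45 F [ 0.4 -0.1 -2.8] T [ 0.01  0.01 -0.02]
blue [ 512.  -251.   128.8  186.     7.7] (52, 43, 216, 155)
white [ 483.  -537.9  637.3  315.9  -16.9] (84, 0, 556, 439)
white [ 336.1 -217.9  166.5  343.2   31. ] (32, 230, 256, 194)
white [ 594.  -240.5   38.3  224.6    7.6] (23, 0, 264, 50)
```

View pics/w3.png

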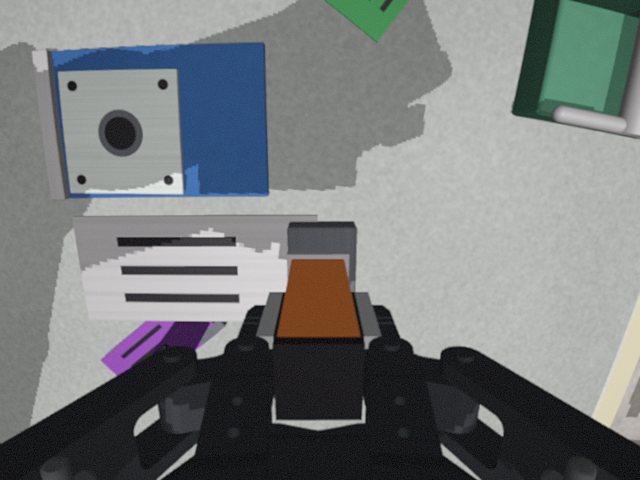

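The picture shows the tray at (52–268, 43–198), with the plate's corners near (57,70), (177,69), (183,194) and (68,193). The held lifter is below it, its blade tip from (73,217) to (92,320).

Run:
```python
from h import *
im=cv2.imread("pics/w3.png")[:,:,::-1].copy(); c=np.load("w3.npy",allow_pickle=True).item(); H=hsv(im)
m=np.zeros(H.shape[:2],np.uint8); m[55:205,40:215]=H[55:205,40:215,1]<70; 
b=np.zeros_like(m); 
m[:, :56]=0
k=blobs(cv2.morphologyEx(m,cv2.MORPH_OPEN,np.ones((7,7))),3000)[0]
q=cv2.approxPolyDP(k,8,True)[:,0]; print(q.tolist()); 
print(cast(c,q,18)[:,:2].round(1).tolist(), rect(c,k,18))
P=cast(c,[(57.5,71),(177.5,69),(183.3,193.5),(68,193.5)],18)[:,:2]; print(P.round(1).tolist(),P.mean(0))
print("fence", cast(c,[(49,50),(66,198)],24)[:,:2].round(1).tolist(),"blade",cast(c,[(73,217),(92,320)],180)[:,:2].round(1).tolist())
cv2.imwrite("pics/c3.png",cv2.resize(im[30:210,30:280,::-1],None,fx=3.2,fy=3.2,interpolation=cv2.INTER_CUBIC))
```

```text
[[58, 71], [71, 192], [183, 193], [176, 69]]
[[546.5, -163.3], [443.2, -175.2], [455.0, -278.3], [557.6, -266.2]] [ 500.3 -220.9  104.9  106.     6.4]
[[546.4, -162.8], [557.8, -267.5], [454.6, -278.6], [441.5, -172.3]] [ 500.0722559  -220.29514369]
fence [[562.4, -158.6], [438.6, -173.9]] blade [[467.9, -273.8], [412.5, -282.3]]
```

View pics/c3.png

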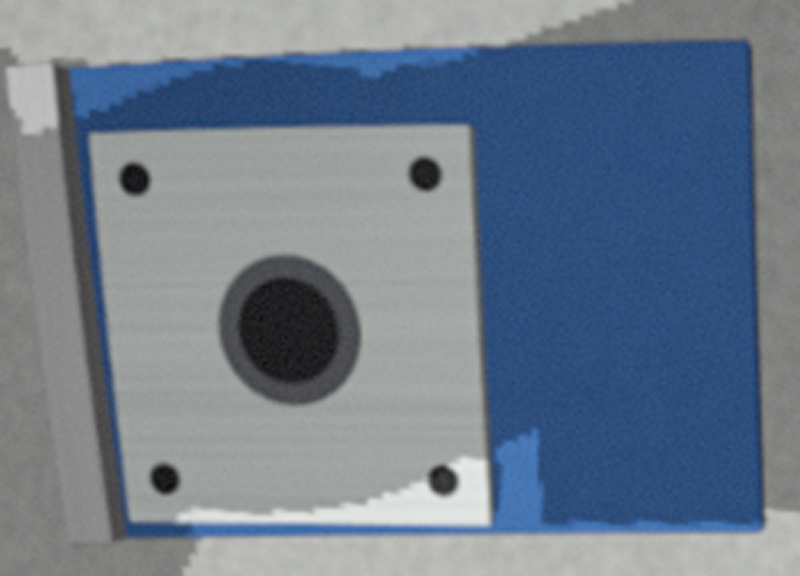

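>>> {"api": "apply_moves", "payload": {"plan": [{"gripper": 1, "x": 6, "y": -18, "z": 0, "ax": 0, "ay": 0, "az": 0}, {"gripper": 1, "x": 14, "y": -42, "z": 5, "ax": 0, "ay": 0, "az": 0}, {"gripper": 1, "x": 20, "y": -60, "z": 25, "ax": 0, "ay": 0, "az": 0}, {"gripper": 1, "x": 22, "y": -67, "z": 50, "ax": 0, "ay": 0, "az": 0}, {"gripper": 1, "x": 22, "y": -67, "z": 80, "ax": 0, "ay": 0, "az": 0}, {"gripper": 1, "x": 22, "y": -67, "z": 110, "ax": 0, "ay": 0, "az": 0}, {"gripper": 1, "x": 22, "y": -67, "z": 138, "ax": 0, "ay": 0, "az": 0}, {"gripper": 1, "x": 22, "y": -67, "z": 158, "ax": 0, "ay": 0, "az": 0}, {"gripper": 1, "x": 22, "y": -67, "z": 165, "ax": 0, "ay": 0, "az": 0}, {"gripper": 1, "x": 22, "y": -67, "z": 165, "ax": 0, "ay": 0, "az": 0}]}}

```text
time_s: 6.92
ee_pos: [525.8, -409.0, 62.3]
eef_rot: [0.753, -0.658, -0.002, -0.0]
contact_force: [0.3, 0.0, -2.0]
width: 22.9
```

>>> {"api": "apply_moves", "payload": {"plan": [{"gripper": 1, "x": 0, "y": 0, "z": 1, "ax": 0, "ay": 0, "az": 0}, {"gripper": 1, "x": 0, "y": 0, "z": 2, "ax": 0, "ay": 0, "az": 0}, {"gripper": 1, "x": 0, "y": 0, "z": 3, "ax": 0, "ay": 0, "az": 0}, {"gripper": 1, "x": 0, "y": 0, "z": 3, "ax": 0, "ay": 0, "az": 0}, {"gripper": 1, "x": 0, "y": 0, "z": 3, "ax": 0, "ay": 0, "az": 0}, {"gripper": 1, "x": 0, "y": 0, "z": 3, "ax": 0, "ay": 0, "az": 0}, {"gripper": 1, "x": 0, "y": 0, "z": 3, "ax": 0, "ay": 0, "az": 0}, {"gripper": 1, "x": 0, "y": 0, "z": 3, "ax": 0, "ay": 0, "az": 0}, {"gripper": 1, "x": 0, "y": 0, "z": 3, "ax": 0, "ay": 0, "az": 0}, {"gripper": 1, "x": 0, "y": 0, "z": 3, "ax": 0, "ay": 0, "az": 0}]}}

```text
time_s: 7.75
ee_pos: [525.3, -411.4, 61.3]
eef_rot: [0.752, -0.659, -0.0, -0.0]
contact_force: [0.2, 0.2, -1.7]
width: 22.9
```

Run:
```python
from h import *
im,c=snap("w4"); snap("s4","side"); s=cv2.imread("pics/s4.png"); 
K,D=KD(get_calibration("side")); p=proj(get_calibration("side"),[[515,-330,10]])[0]; print(p)
x,y=p.astype(int); a=cv2.resize(s[y-65:y+35,max(x-90,0):x+90],None,fx=4,fy=4,interpolation=cv2.INTER_CUBIC); cv2.imwrite("pics/c4.png",a)
```

```text
7.75 [ 525.3 -411.4   61.3] yaw -82.45 F [ 0.2  0.2 -1.7] T [ 0.01 -0.   -0.03]
7.8 [ 525.3 -411.4   61.3] yaw -82.45 F [ 1.1  0.  -2.9] T [0.01 0.01 0.03]
[414.70369288 311.35813153]
```

View pics/c4.png

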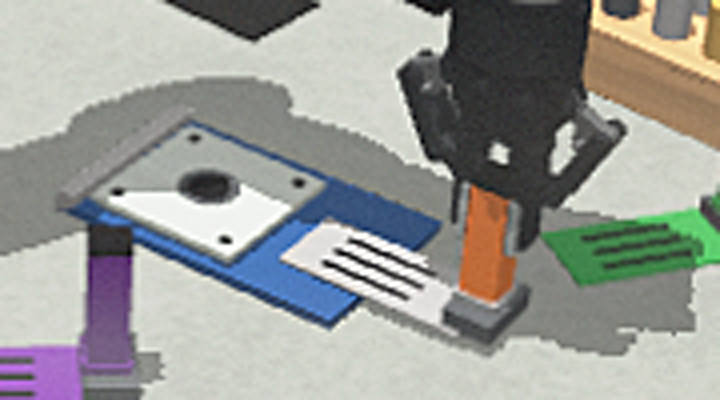

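The blade is held level over the tray, its tip in front of the plate, with no contact yet. I'll feel for the tray.

>>> {"api": "apply_moves", "payload": {"plan": [{"gripper": 1, "x": 0, "y": 0, "z": 0.3, "ax": 0, "ay": 0, "az": 0}, {"gripper": 1, "x": 0, "y": 0, "z": 0.6, "ax": 0, "ay": 0, "az": 0}, {"gripper": 1, "x": 0, "y": 0, "z": 0.9, "ax": 0, "ay": 0, "az": 0}, {"gripper": 1, "x": 0, "y": 0, "z": 1.2, "ax": 0, "ay": 0, "az": 0}, {"gripper": 1, "x": 0, "y": 0, "z": 1.5, "ax": 0, "ay": 0, "az": 0}, {"gripper": 1, "x": 0, "y": 0, "z": 1.5, "ax": 0, "ay": 0, "az": 0}, {"gripper": 1, "x": 0, "y": 0, "z": 1.5, "ax": 0, "ay": 0, "az": 0}, {"gripper": 1, "x": 0, "y": 0, "z": 1.5, "ax": 0, "ay": 0, "az": 0}, {"gripper": 1, "x": 0, "y": 0, "z": 1.5, "ax": 0, "ay": 0, "az": 0}, {"gripper": 1, "x": 0, "y": 0, "z": 1.5, "ax": 0, "ay": 0, "az": 0}]}}

```text
time_s: 8.68
ee_pos: [525.3, -411.5, 59.8]
eef_rot: [0.752, -0.659, 0.0, 0.0]
contact_force: [-0.4, -0.7, -2.5]
width: 23.1
```

>>> {"api": "apply_moves", "payload": {"plan": [{"gripper": 1, "x": 0, "y": 0, "z": 0.2, "ax": 0, "ay": 0, "az": 0}, {"gripper": 1, "x": 0, "y": 0, "z": 0.4, "ax": 0, "ay": 0, "az": 0}, {"gripper": 1, "x": 0, "y": 0, "z": 0.6, "ax": 0, "ay": 0, "az": 0}, {"gripper": 1, "x": 0, "y": 0, "z": 0.8, "ax": 0, "ay": 0, "az": 0}, {"gripper": 1, "x": 0, "y": 0, "z": 0.8, "ax": 0, "ay": 0, "az": 0}, {"gripper": 1, "x": 0, "y": 0, "z": 0.8, "ax": 0, "ay": 0, "az": 0}, {"gripper": 1, "x": 0, "y": 0, "z": 0.8, "ax": 0, "ay": 0, "az": 0}, {"gripper": 1, "x": 0, "y": 0, "z": 0.8, "ax": 0, "ay": 0, "az": 0}, {"gripper": 1, "x": 0, "y": 0, "z": 0.8, "ax": 0, "ay": 0, "az": 0}, {"gripper": 1, "x": 0, "y": 0, "z": 0.8, "ax": 0, "ay": 0, "az": 0}]}}

```text
time_s: 9.52
ee_pos: [525.4, -411.6, 59.6]
eef_rot: [0.752, -0.659, 0.0, -0.0]
contact_force: [-1.5, -0.2, 5.6]
width: 23.0
```

>>> {"api": "apply_moves", "payload": {"plan": [{"gripper": 1, "x": 0, "y": 0, "z": -0.4, "ax": 0, "ay": 0, "az": 0}, {"gripper": 1, "x": -4, "y": 0, "z": -0.4, "ax": 0, "ay": 0, "az": 0}, {"gripper": 1, "x": -8, "y": 0, "z": -0.4, "ax": 0, "ay": 0, "az": 0}, {"gripper": 1, "x": -12, "y": 0, "z": -0.4, "ax": 0, "ay": 0, "az": 0}, {"gripper": 1, "x": -16, "y": 0, "z": -0.4, "ax": 0, "ay": 0, "az": 0}, {"gripper": 1, "x": -20, "y": 0, "z": -0.4, "ax": 0, "ay": 0, "az": 0}, {"gripper": 1, "x": -24, "y": 0, "z": -0.4, "ax": 0, "ay": 0, "az": 0}, {"gripper": 1, "x": -28, "y": 0, "z": -0.4, "ax": 0, "ay": 0, "az": 0}, {"gripper": 1, "x": -32, "y": 0, "z": -0.4, "ax": 0, "ay": 0, "az": 0}, {"gripper": 1, "x": -36, "y": 0, "z": -0.4, "ax": 0, "ay": 0, "az": 0}]}}

```text
time_s: 10.35
ee_pos: [521.3, -378.8, 60.6]
eef_rot: [0.752, -0.659, 0.003, 0.002]
contact_force: [1.9, -16.3, 3.9]
width: 22.6
```

>>> {"api": "apply_moves", "payload": {"plan": [{"gripper": 1, "x": -3, "y": 0, "z": 0, "ax": 0, "ay": 0, "az": 0}, {"gripper": 1, "x": -6, "y": 0, "z": 0, "ax": 0, "ay": 0, "az": 0}, {"gripper": 1, "x": -9, "y": 0, "z": 0, "ax": 0, "ay": 0, "az": 0}, {"gripper": 1, "x": -12, "y": 0, "z": 0, "ax": 0, "ay": 0, "az": 0}, {"gripper": 1, "x": -15, "y": 0, "z": 0, "ax": 0, "ay": 0, "az": 0}, {"gripper": 1, "x": -18, "y": 0, "z": 0, "ax": 0, "ay": 0, "az": 0}, {"gripper": 1, "x": -21, "y": 0, "z": 0, "ax": 0, "ay": 0, "az": 0}, {"gripper": 1, "x": -24, "y": 0, "z": 0, "ax": 0, "ay": 0, "az": 0}, {"gripper": 1, "x": -27, "y": 0, "z": 0, "ax": 0, "ay": 0, "az": 0}, {"gripper": 1, "x": -30, "y": 0, "z": 0, "ax": 0, "ay": 0, "az": 0}]}}

```text
time_s: 11.18
ee_pos: [517.0, -347.5, 60.1]
eef_rot: [0.752, -0.659, 0.002, 0.001]
contact_force: [1.3, -7.8, 4.5]
width: 22.7
```

Run:
```python
from h import *
im,c=snap("w5"); cv2.imwrite("pics/c5.png",im[:,:,::-1])
```

```text
11.18 [ 517.  -347.5   60.1] yaw -82.48 F [ 1.3 -7.8  4.5] T [-1.82 -0.2  -0.  ]
```

View pics/c5.png

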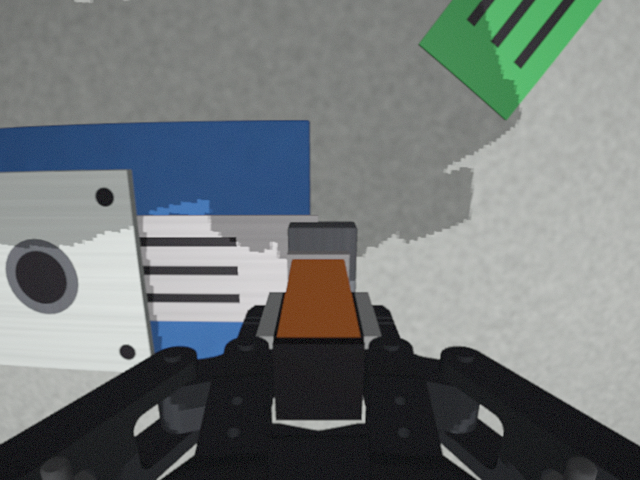

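The blade is going in under the plate's near edge, which runs from (130,170) to (150,370), and is centred on it. Continuing.

>>> {"api": "apply_moves", "payload": {"plan": [{"gripper": 1, "x": -4, "y": 0, "z": 0, "ax": 0, "ay": 0, "az": 0}, {"gripper": 1, "x": -8, "y": 0, "z": 0, "ax": 0, "ay": 0, "az": 0}, {"gripper": 1, "x": -12, "y": 0, "z": 0, "ax": 0, "ay": 0, "az": 0}, {"gripper": 1, "x": -16, "y": 0, "z": 0, "ax": 0, "ay": 0, "az": 0}, {"gripper": 1, "x": -20, "y": 0, "z": 0, "ax": 0, "ay": 0, "az": 0}, {"gripper": 1, "x": -24, "y": 0, "z": 0, "ax": 0, "ay": 0, "az": 0}, {"gripper": 1, "x": -28, "y": 0, "z": 0, "ax": 0, "ay": 0, "az": 0}, {"gripper": 1, "x": -32, "y": 0, "z": 0, "ax": 0, "ay": 0, "az": 0}, {"gripper": 1, "x": -36, "y": 0, "z": 0, "ax": 0, "ay": 0, "az": 0}, {"gripper": 1, "x": -40, "y": 0, "z": 0, "ax": 0, "ay": 0, "az": 0}]}}

```text
time_s: 12.07
ee_pos: [511.8, -308.4, 60.1]
eef_rot: [0.752, -0.659, 0.002, 0.001]
contact_force: [2.6, -8.7, 6.2]
width: 23.1
```

>>> {"api": "apply_moves", "payload": {"plan": [{"gripper": 1, "x": -3, "y": 0, "z": 0, "ax": 0, "ay": 0, "az": 0}, {"gripper": 1, "x": -6, "y": 0, "z": 0, "ax": 0, "ay": 0, "az": 0}, {"gripper": 1, "x": -9, "y": 0, "z": 0, "ax": 0, "ay": 0, "az": 0}, {"gripper": 1, "x": -12, "y": 0, "z": 0, "ax": 0, "ay": 0, "az": 0}, {"gripper": 1, "x": -15, "y": 0, "z": 0, "ax": 0, "ay": 0, "az": 0}, {"gripper": 1, "x": -18, "y": 0, "z": 0, "ax": 0, "ay": 0, "az": 0}, {"gripper": 1, "x": -20, "y": 0, "z": 0, "ax": 0, "ay": 0, "az": 0}, {"gripper": 1, "x": -21, "y": 0, "z": 0, "ax": 0, "ay": 0, "az": 0}, {"gripper": 1, "x": -21, "y": 0, "z": 0, "ax": 0, "ay": 0, "az": 0}, {"gripper": 1, "x": -21, "y": 0, "z": 0, "ax": 0, "ay": 0, "az": 0}]}}

```text
time_s: 12.9
ee_pos: [509.1, -287.0, 60.1]
eef_rot: [0.752, -0.659, 0.002, 0.001]
contact_force: [1.3, -7.2, 6.2]
width: 22.7
```

```bash
cat >> h.py <<'E'
def plate(im,c,z):
    H=hsv(im); m=((H[...,1]<70)&(H[...,2]>110)).astype(np.uint8)
    return m
E
python3 - <<'E'
from h import *
im,c=snap("t6","top"); w,cw=snap("w6")
H=hsv(im); o=observe()["ee_pos"]; p=proj(c,[[500,-222,18]])[0]; print(p)
x,y=p.astype(int); m=np.zeros(H.shape[:2],np.uint8); s=slice(y-40,y+40),slice(x-40,x+40); 
b=(H[...,0]>100)&(H[...,0]<125)&(H[...,1]>110)
for k in blobs(b[s[0],s[1]],50): print("blue",(k+[x-40,y-40]).reshape(-1,2).min(0),(k+[x-40,y-40]).reshape(-1,2).max(0))
print(H[y,x-40:x+60,1].tolist()); print(H[y,x-40:x+60,2].tolist())
# wrist: near plate edge columns along rows
v=cv2.cvtColor(w,cv2.COLOR_RGB2GRAY)
for r in(180,200,240,280): print(r,v[r,200:290:3].tolist())
E
```

```text
12.9 [ 509.1 -287.    60.1] yaw -82.48 F [ 1.3 -7.2  6.2] T [-1.8  -0.13  0.01]
12.95 [ 509.1 -287.    60.1] yaw -82.48 F [-0.3 -6.5  5.8] T [-1.82 -0.13  0.  ]
[391.99323933 250.17252183]
[54, 58, 43, 55, 44, 57, 55, 57, 58, 47, 43, 56, 44, 46, 47, 51, 63, 48, 44, 54, 52, 45, 69, 18, 27, 43, 35, 11, 16, 15, 82, 18, 32, 57, 53, 36, 55, 9, 53, 38, 56, 53, 0, 44, 41, 40, 52, 56, 41, 63, 52, 46, 52, 61, 54, 57, 58, 54, 60, 53, 49, 53, 59, 53, 67, 56, 54, 59, 53, 42, 53, 69, 61, 49, 57, 76, 46, 53, 52, 57, 55, 46, 51, 58, 50, 44, 49, 54, 53, 42, 40, 20, 36, 10, 52, 9, 9, 9, 12, 10]
[89, 62, 59, 70, 76, 85, 88, 89, 84, 86, 89, 86, 98, 88, 76, 60, 57, 59, 76, 80, 79, 68, 52, 42, 38, 30, 36, 47, 49, 35, 31, 29, 24, 27, 34, 21, 37, 29, 34, 27, 32, 29, 32, 41, 50, 57, 69, 73, 69, 77, 74, 72, 74, 71, 75, 72, 75, 76, 72, 72, 73, 72, 73, 72, 72, 68, 76, 74, 77, 73, 72, 70, 75, 73, 71, 67, 77, 67, 74, 71, 69, 67, 70, 66, 71, 64, 67, 66, 68, 61, 51, 39, 43, 25, 39, 56, 81, 108, 123, 133]
180 [162, 161, 163, 163, 162, 162, 162, 163, 163, 165, 163, 165, 164, 167, 166, 165, 165, 166, 166, 165, 166, 135, 71, 71, 70, 71, 71, 70, 73, 72]
200 [161, 163, 163, 162, 164, 160, 162, 162, 163, 160, 42, 36, 32, 35, 39, 75, 168, 164, 167, 167, 166, 158, 75, 70, 71, 71, 73, 74, 77, 73]
240 [222, 223, 223, 165, 157, 159, 159, 158, 158, 160, 160, 159, 160, 160, 160, 159, 160, 161, 159, 160, 160, 161, 109, 137, 140, 137, 137, 138, 139, 123]
280 [185, 224, 224, 223, 224, 224, 225, 224, 224, 224, 225, 224, 224, 223, 223, 224, 224, 225, 224, 224, 223, 225, 214, 163, 204, 203, 205, 204, 205, 178]
```

Run:
```python
from h import *
c=np.load("w6.npy",allow_pickle=True).item(); w=cv2.imread("pics/w6.png",0)
o=np.array([508.4,-224.2]); a=np.radians(7.6); Y=np.array([-np.sin(a),np.cos(a)]); X=np.array([np.cos(a),np.sin(a)])
L=np.array([509.1,-287.0])
P=[]
for r in range(184,300,6):
    g=np.diff(cv2.GaussianBlur(w[r:r+1],(5,1),0)[0,250:285].astype(float)); P.append((250.5+np.argmin(g),r))
Q=cast(c,P,20)[:,:2]; print("near edge y_t",((Q-o)@Y).round(1),"rel lifter",((Q-L)@Y).round(1))
for x in(160,190,220,240):
    g=np.abs(np.diff(cv2.GaussianBlur(w[120:210,x:x+1],(1,5),0)[:,0].astype(float))); k=np.argsort(g)[-3:]; print(x,120+k,((cast(c,[(x,120.5+np.argmax(g))],20)[:,:2]-L)@X).round(1))
```

```text
near edge y_t [-38.4 -38.3 -38.2 -38.6 -38.5 -38.4 -37.8 -38.2 -38.1 -38.  -43.5 -43.4
 -43.8 -38.1 -38.4 -38.3 -38.2 -38.1 -38.5 -38.4] rel lifter [23.9 24.  24.1 23.8 23.8 23.9 24.5 24.1 24.2 24.3 18.8 18.9 18.5 24.3
 23.9 24.  24.1 24.2 23.9 24. ]
160 [121 169 168] [51.8]
190 [167 169 168] [51.7]
220 [169 167 168] [51.5]
240 [185 186 204] [35.2]
```

The plate is square against the fence: its near edge is 24 mm ahead of the lifter axis and its side offset is about 0.3 mm. I'll go 3 mm further in, then lift gently.

>>> {"api": "apply_moves", "payload": {"plan": [{"gripper": 1, "x": -1.5, "y": 0, "z": 0, "ax": 0, "ay": 0, "az": 0}, {"gripper": 1, "x": -3, "y": 0, "z": 0, "ax": 0, "ay": 0, "az": 0}, {"gripper": 1, "x": -3, "y": 0, "z": -0.5, "ax": 0, "ay": 0, "az": 0}, {"gripper": 1, "x": -2.5, "y": 0, "z": -1.5, "ax": 0, "ay": 0, "az": 0}, {"gripper": 1, "x": -2, "y": 0, "z": -3, "ax": 0, "ay": 0, "az": 0}, {"gripper": 1, "x": -1, "y": 0, "z": -5, "ax": 0, "ay": 0, "az": 0}, {"gripper": 1, "x": 0, "y": 0, "z": -7, "ax": 0, "ay": 0, "az": 0}, {"gripper": 1, "x": 0, "y": 0, "z": -10, "ax": 0, "ay": 0, "az": 0}, {"gripper": 1, "x": 0, "y": 0, "z": -13, "ax": 0, "ay": 0, "az": 0}, {"gripper": 1, "x": 0, "y": 0, "z": -16, "ax": 0, "ay": 0, "az": 0}], "force": 120}}

```text
time_s: 13.83
ee_pos: [508.5, -285.3, 75.6]
eef_rot: [0.752, -0.659, -0.0, -0.0]
contact_force: [0.5, -0.5, -5.5]
width: 22.8
```

>>> {"api": "apply_moves", "payload": {"plan": [{"gripper": 1, "x": 0, "y": 0, "z": -3, "ax": 0, "ay": 0, "az": 0}, {"gripper": 1, "x": 0, "y": 0, "z": -7, "ax": 0, "ay": 0, "az": 0}, {"gripper": 1, "x": 0, "y": 0, "z": -13, "ax": 0, "ay": 0, "az": 0}, {"gripper": 1, "x": 0, "y": 0, "z": -20, "ax": 0, "ay": 0, "az": 0}, {"gripper": 1, "x": 0, "y": 0, "z": -28, "ax": 0, "ay": 0, "az": 0}, {"gripper": 1, "x": 0, "y": 0, "z": -36, "ax": 0, "ay": 0, "az": 0}, {"gripper": 1, "x": 0, "y": 0, "z": -43, "ax": 0, "ay": 0, "az": 0}, {"gripper": 1, "x": 0, "y": 0, "z": -48, "ax": 0, "ay": 0, "az": 0}, {"gripper": 1, "x": 0, "y": 0, "z": -50, "ax": 0, "ay": 0, "az": 0}, {"gripper": 1, "x": 0, "y": 0, "z": -50, "ax": 0, "ay": 0, "az": 0}]}}

```text
time_s: 14.67
ee_pos: [508.9, -285.6, 126.0]
eef_rot: [0.752, -0.659, 0.0, -0.0]
contact_force: [0.6, -0.6, -5.7]
width: 22.7
```

Run:
```python
from h import *
im,c=snap("w7"); o=observe(); M=R.from_quat(o["eef_rot"]).as_matrix(); print(M.round(4)[2])
w=cv2.imread("pics/w7.png",0); L=o["ee_pos"][:2]; a=np.arctan2(M[1,0],M[0,0])+np.pi/2; X=np.array([np.cos(a),np.sin(a)]); Y=np.array([-np.sin(a),np.cos(a)])
z=o["ee_pos"][2]-51.3+12; P=[]
for r in range(184,320,6):
    g=np.diff(cv2.GaussianBlur(w[r:r+1],(5,1),0)[0,250:285].astype(float)); P.append((250.5+np.argmin(g),r))
print("near",((cast(c,P,z)[:,:2]-L)@Y).round(1),np.array(P)[:,0])
P=[]
for x in range(130,240,10):
    g=np.abs(np.diff(cv2.GaussianBlur(w[120:200,x:x+1],(1,5),0)[:,0].astype(float))); P.append((x,120.5+np.argmax(g)))
print("side",((cast(c,P,z)[:,:2]-L)@X).round(1))
```

```text
14.67 [ 508.9 -285.6  126. ] yaw -82.44 F [ 0.6 -0.6 -5.7] T [-0.31 -0.03  0.02]
[ 1.e-04 -2.e-04 -1.e+00]
near [19.  19.  19.1 19.2 19.2 19.3 19.4 19.5 19.5 19.6 19.7 19.8 20.3 19.5
 19.6 19.2 19.2 19.3 22.8 23.9 25.  32.4 19.3] [274.5 274.5 274.5 274.5 274.5 274.5 274.5 274.5 274.5 274.5 274.5 274.5
 273.5 275.5 275.5 276.5 276.5 276.5 269.5 267.5 265.5 250.5 277.5]
side [52.1 52.  52.  52.3 52.3 52.2 52.2 52.2 52.1 52.1 52.1]
```

Run:
```python
from h import *
c=np.load("w2.npy",allow_pickle=True).item(); im=cv2.imread("pics/w2.png")[:,:,::-1].copy(); H=hsv(im)
m=((H[...,0]>18)&(H[...,0]<34)&(H[...,1]>130)).astype(np.uint8); m[:290]=0; m[:,170:]=0
k=blobs(m,300)[0]; print(cv2.boundingRect(k))
for x in range(14,136,12):
    col=H[300:360,x,:]; r=np.flatnonzero(m[300:360,x]); v=H[300:360,x,2]; print(x,300+r.min(),300+r.max(),v[r].tolist())
```

```text
(13, 308, 119, 47)
14 318 332 [166, 200, 207, 204, 205, 204, 206, 206, 206, 205, 203, 204, 204, 204, 204]
26 310 336 [97, 97, 96, 99, 91, 97, 99, 97, 93, 100, 142, 188, 204, 204, 205, 204, 205, 204, 204, 205, 205, 201, 204, 204, 205, 203, 183]
38 309 338 [95, 100, 102, 97, 97, 98, 99, 96, 100, 97, 100, 99, 99, 120, 173, 202, 206, 205, 205, 204, 205, 205, 205, 205, 205, 205, 204, 205, 206, 198]
50 311 341 [99, 99, 99, 97, 100, 100, 102, 100, 98, 99, 100, 98, 96, 99, 150, 200, 209, 205, 205, 206, 205, 206, 206, 205, 205, 205, 204, 205, 208, 203, 180]
62 313 343 [97, 100, 96, 96, 97, 97, 100, 100, 97, 101, 101, 96, 100, 95, 137, 193, 208, 207, 205, 205, 205, 203, 205, 203, 206, 205, 205, 204, 206, 206, 192]
74 316 345 [102, 99, 99, 96, 100, 97, 99, 100, 97, 101, 95, 99, 95, 124, 180, 203, 208, 205, 206, 205, 206, 206, 207, 205, 205, 205, 206, 206, 206, 202]
86 318 348 [96, 98, 100, 99, 96, 94, 99, 101, 98, 98, 98, 104, 95, 112, 164, 203, 208, 206, 205, 205, 207, 206, 206, 206, 207, 207, 207, 206, 209, 205, 179]
98 320 350 [98, 99, 100, 101, 100, 101, 97, 97, 95, 99, 98, 94, 96, 103, 147, 202, 210, 206, 207, 205, 209, 208, 207, 207, 206, 204, 208, 209, 209, 206, 190]
110 322 352 [94, 101, 99, 96, 98, 99, 97, 96, 93, 96, 99, 99, 94, 93, 113, 153, 161, 158, 159, 160, 160, 160, 159, 162, 161, 161, 162, 159, 162, 161, 148]
122 324 350 [99, 97, 98, 93, 95, 100, 98, 99, 101, 100, 94, 98, 88, 88, 86, 85, 84, 84, 87, 80, 87, 83, 88, 87, 87, 88, 80]Traceback (most recent call last):
  File "<stdin>", line 6, in <module>
    return umr_minimum(a, axis, None, out, keepdims, initial, where)
ValueError: zero-size array to reduction operation minimum which has no identity
```

Run:
```python
from h import *
c=np.load("w2.npy",allow_pickle=True).item(); im=cv2.imread("pics/w2.png")[:,:,::-1].copy(); H=hsv(im)
V=H[...,2].astype(float); m=(H[...,0]>18)&(H[...,0]<34)&(H[...,1]>130)
U=[];Lo=[];E=[]
for x in range(26,106,4):
    r=300+np.flatnonzero(m[300:360,x]); t=[i for i in r if V[i,x]>150]; U.append((x,t[0]-.5+0)); Lo.append((x,r.max()+.5))
for y in range(319,331): E.append((np.flatnonzero(m[y,:60])[0]-.5,y))
u=cast(c,U,36)[:,:2]; l=cast(c,Lo,36)[:,:2]; e=cast(c,E,36)[:,:2]
for q in(u,l): p=np.polyfit(q[:,1],q[:,0],1); print("edge x@y196",np.polyval(p,196),"yaw",np.degrees(np.arctan(-p[0])))
print("end",e.round(1)[[0,5,-1]].tolist(), E[0],E[-1])
```

```text
edge x@y196 581.5278461424117 yaw -7.332190935466029
edge x@y196 563.6273557620191 yaw -7.393570223142264
end [[585.9, 243.1], [580.5, 244.2], [573.9, 244.4]] (np.float64(12.5), 319) (np.float64(13.5), 330)
```

>>> {"api": "apply_moves", "payload": {"plan": [{"gripper": 1, "x": -2, "y": -0.3, "z": 0, "ax": 0, "ay": 0, "az": 0.001}, {"gripper": 1, "x": -7, "y": -1, "z": 0, "ax": 0, "ay": 0, "az": 0.004}, {"gripper": 1, "x": -15.8, "y": -2.4, "z": 0, "ax": 0, "ay": 0, "az": 0.01}, {"gripper": 1, "x": -28.7, "y": -4.3, "z": 0, "ax": 0, "ay": 0, "az": 0.018}, {"gripper": 1, "x": -45.5, "y": -6.8, "z": 0, "ax": 0, "ay": 0, "az": 0.029}, {"gripper": 1, "x": -65.3, "y": -9.8, "z": 0, "ax": 0, "ay": 0, "az": 0.042}, {"gripper": 1, "x": -87, "y": -13.1, "z": 0, "ax": 0, "ay": 0, "az": 0.056}, {"gripper": 1, "x": -108.8, "y": -16.4, "z": 0, "ax": 0, "ay": 0, "az": 0.07}, {"gripper": 1, "x": -130.5, "y": -19.6, "z": 0, "ax": 0, "ay": 0, "az": 0.084}, {"gripper": 1, "x": -152.3, "y": -22.9, "z": 0, "ax": 0, "ay": 0, "az": 0.098}]}}

```text
time_s: 15.55
ee_pos: [511.0, -129.5, 125.2]
eef_rot: [0.719, -0.695, -0.0, -0.0]
contact_force: [0.3, 0.2, -5.5]
width: 22.6
```

>>> {"api": "apply_moves", "payload": {"plan": [{"gripper": 1, "x": -22, "y": -1.1, "z": 0, "ax": 0, "ay": 0, "az": 0.014}, {"gripper": 1, "x": -44, "y": -2.3, "z": 0, "ax": 0, "ay": 0, "az": 0.028}, {"gripper": 1, "x": -66, "y": -3.4, "z": 0, "ax": 0, "ay": 0, "az": 0.042}, {"gripper": 1, "x": -88, "y": -4.5, "z": 0, "ax": 0, "ay": 0, "az": 0.056}, {"gripper": 1, "x": -110, "y": -5.7, "z": 0, "ax": 0, "ay": 0, "az": 0.07}, {"gripper": 1, "x": -132, "y": -6.8, "z": 0, "ax": 0, "ay": 0, "az": 0.084}, {"gripper": 1, "x": -153, "y": -7.9, "z": 0, "ax": 0, "ay": 0, "az": 0.097}, {"gripper": 1, "x": -173, "y": -8.9, "z": 0, "ax": 0, "ay": 0, "az": 0.11}, {"gripper": 1, "x": -191, "y": -9.8, "z": 0, "ax": 0, "ay": 0, "az": 0.121}, {"gripper": 1, "x": -206, "y": -10.6, "z": 0, "ax": 0, "ay": 0, "az": 0.131}]}}

```text
time_s: 16.38
ee_pos: [514.1, 77.4, 125.0]
eef_rot: [-0.672, 0.74, 0.001, -0.0]
contact_force: [-0.5, 0.4, -4.5]
width: 22.8
```

>>> {"api": "apply_moves", "payload": {"plan": [{"gripper": 1, "x": -13, "y": 0.7, "z": 0, "ax": 0, "ay": 0, "az": 0.009}, {"gripper": 1, "x": -24, "y": 1.3, "z": 0, "ax": 0, "ay": 0, "az": 0.017}, {"gripper": 1, "x": -33, "y": 1.8, "z": 0, "ax": 0, "ay": 0, "az": 0.023}, {"gripper": 1, "x": -39, "y": 2.2, "z": 0, "ax": 0, "ay": 0, "az": 0.027}, {"gripper": 1, "x": -43, "y": 2.4, "z": 0, "ax": 0, "ay": 0, "az": 0.03}, {"gripper": 1, "x": -45.5, "y": 2.5, "z": 0, "ax": 0, "ay": 0, "az": 0.031}, {"gripper": 1, "x": -46.5, "y": 2.6, "z": 0, "ax": 0, "ay": 0, "az": 0.032}, {"gripper": 1, "x": -47, "y": 2.6, "z": 0, "ax": 0, "ay": 0, "az": 0.032}, {"gripper": 1, "x": -47, "y": 2.6, "z": 0, "ax": 0, "ay": 0, "az": 0.032}, {"gripper": 1, "x": -47, "y": 2.6, "z": 0, "ax": 0, "ay": 0, "az": 0.032}]}}

```text
time_s: 17.22
ee_pos: [516.9, 121.2, 125.5]
eef_rot: [-0.66, 0.752, -0.0, -0.0]
contact_force: [-0.1, 0.6, -5.7]
width: 22.7
```

```bash
cat > m.py <<'E'
from h import *
def meas(name):
    im,c=snap(name); o=observe(); M=R.from_quat(o["eef_rot"]).as_matrix(); w=cv2.imread(f"pics/{name}.png",0)
    L=o["ee_pos"][:2]; a=np.arctan2(M[1,0],M[0,0])+np.pi/2; X=np.array([np.cos(a),np.sin(a)]); Y=np.array([-np.sin(a),np.cos(a)])
    z=o["ee_pos"][2]-51.3+12
    f=lambda P,z: np.round(np.c_[(cast(c,P,z)[:,:2]-L)@X,(cast(c,P,z)[:,:2]-L)@Y],1)
    P=[]
    for r in range(190,250,6):
        g=np.diff(cv2.GaussianBlur(w[r:r+1],(5,1),0)[0,250:290].astype(float)); P.append((250.5+np.argmax(abs(g)),r))
    print("near edge y",f(P,z)[:,1])
    P=[]
    for x in range(100,240,15):
        g=np.abs(np.diff(cv2.GaussianBlur(w[120:215,x:x+1],(1,5),0)[:,0].astype(float))); P.append((x,120.5+np.argmax(g)))
    print("side edge x",f(P,z)[:,0]); H=hsv(im)
    m=(H[...,0]>18)&(H[...,0]<34)&(H[...,1]>130)
    for k in blobs(m,40): print("yellow",cv2.boundingRect(k)); 
    return im,c,f,H,m
E
python3 - <<'E'
from m import *
im,c,f,H,m=meas("w8")
m[330:]=0
for x in range(0,280,20):
    r=np.flatnonzero(m[:,x]); 
    if len(r): print(x,r.min(),r.max(),f([(x,r.min()-.5)],36)[0],H[r,x,2].tolist()[:40])
E
```

```text
17.22 [516.9 121.2 125.5] yaw 262.55 F [-0.1  0.6 -5.7] T [-0.25  0.01 -0.04]
near edge y [27.3 27.4 28.8 19.4 19.5 19.5 13.2 13.7 13.8 13.8]
side edge x [56.7 51.7 65.2 51.9 51.9 51.8 51.7 65.1 57.3 65. ]
yellow (0, 0, 107, 35)
yellow (92, 153, 192, 34)
yellow (501, 353, 75, 36)
0 0 16 [143.5 176.4] [102, 104, 102, 103, 101, 102, 104, 101, 103, 101, 106, 99, 105, 104, 104, 103, 103]
20 0 22 [142.1 163.7] [102, 104, 104, 102, 106, 104, 103, 103, 105, 105, 104, 105, 102, 105, 104, 101, 102, 106, 102, 104, 103, 104, 106]
40 0 28 [141.  151.4] [102, 106, 100, 101, 105, 99, 105, 104, 103, 103, 102, 101, 105, 102, 107, 105, 103, 108, 103, 105, 107, 103, 103, 104, 102, 105, 103, 105, 104]
60 0 34 [140.  139.5] [101, 104, 102, 101, 98, 101, 101, 104, 104, 99, 98, 102, 103, 106, 106, 102, 102, 103, 107, 106, 106, 101, 105, 107, 106, 105, 108, 106, 105, 106, 105, 106, 104, 105, 101]
80 0 31 [139.1 127.8] [98, 95, 101, 99, 99, 101, 103, 100, 101, 98, 103, 101, 99, 104, 102, 104, 101, 100, 103, 102, 103, 100, 106, 105, 104, 101, 105, 107, 103, 108, 103, 104]
100 0 168 [138.3 116.4] [95, 97, 95, 98, 94, 97, 96, 98, 95, 98, 97, 100, 100, 99, 97, 96, 181, 213, 220, 217, 218, 218, 216, 218, 218, 216, 196]
120 156 167 [ 54.9 112.7] [105, 123, 160, 172, 176, 173, 173, 172, 173, 175, 175, 169]
140 155 167 [ 55.3 100.8] [109, 116, 139, 168, 177, 179, 178, 176, 177, 175, 177, 176, 165]
160 155 167 [55.1 89.1] [107, 121, 154, 173, 177, 177, 175, 175, 176, 178, 178, 173, 156]
180 154 166 [55.5 77.5] [104, 109, 136, 167, 178, 179, 177, 178, 178, 177, 178, 177, 174]
200 154 166 [55.4 66. ] [103, 115, 143, 170, 179, 177, 176, 179, 177, 177, 178, 177, 171]
220 154 166 [55.3 54.7] [106, 122, 152, 172, 180, 177, 179, 177, 178, 181, 181, 179, 168]
240 154 166 [55.2 43.4] [110, 135, 162, 175, 180, 181, 179, 180, 180, 179, 178, 177, 166]
260 153 166 [55.7 32.1] [97, 106, 136, 162, 176, 180, 178, 180, 179, 180, 178, 181, 178, 164]
```

The +x rail's outer edge is parallel to the plate's edge. Corrections needed: 1.4 mm in −X and 2.6 mm in +Y.

>>> {"api": "apply_moves", "payload": {"plan": [{"gripper": 1, "x": -0.5, "y": 0.3, "z": 1, "ax": 0, "ay": 0, "az": 0}, {"gripper": 1, "x": -1, "y": 0.6, "z": 4, "ax": 0, "ay": 0, "az": 0}, {"gripper": 1, "x": -1.5, "y": 0.9, "z": 9, "ax": 0, "ay": 0, "az": 0}, {"gripper": 1, "x": -2, "y": 1.2, "z": 15, "ax": 0, "ay": 0, "az": 0}, {"gripper": 1, "x": -2.6, "y": 1.4, "z": 21, "ax": 0, "ay": 0, "az": 0}, {"gripper": 1, "x": -2.6, "y": 1.4, "z": 27, "ax": 0, "ay": 0, "az": 0}, {"gripper": 1, "x": -2.6, "y": 1.4, "z": 31, "ax": 0, "ay": 0, "az": 0}, {"gripper": 1, "x": -2.6, "y": 1.4, "z": 33, "ax": 0, "ay": 0, "az": 0}, {"gripper": 1, "x": -2.6, "y": 1.4, "z": 34, "ax": 0, "ay": 0, "az": 0}, {"gripper": 1, "x": -2.6, "y": 1.4, "z": 34, "ax": 0, "ay": 0, "az": 0}]}}

```text
time_s: 18.1
ee_pos: [515.9, 124.4, 91.2]
eef_rot: [-0.66, 0.751, -0.0, -0.0]
contact_force: [-0.7, -0.7, -5.2]
width: 22.8
```

Run:
```python
from m import *
im,c,f,H,m=meas("w9")
m[330:]=0
for x in range(100,290,20):
    r=np.flatnonzero(m[140:200,x])+140
    if len(r): i=r[np.argmax(H[r,x,2]>140)]; print(x,r.min(),i,r.max(),f([(x,i-.5)],36)[0],"plate",f([(x,r.max()+1)],observe()["ee_pos"][2]-39.3)[0])
for y in(158,160,162): r=np.flatnonzero(m[y,:300]); print(y,f([(r.min()-.5,y),(r.max()+.5,y)],36)[:,1])
```

```text
18.1 [515.9 124.4  91.2] yaw 262.59 F [-0.7 -0.7 -5.2] T [-0.25  0.02  0.03]
near edge y [27.7 26.9 28.8 19.4 19.4 19.5 13.2 13.7 13.7 13.8]
side edge x [51.7 51.6 65.5 51.8 51.7 51.7 56.4 65.9 56.3 56.7]
yellow (61, 154, 224, 40)
yellow (534, 377, 79, 44)
yellow (0, 0, 73, 20)
100 157 159 168 [ 55.6 106.4] plate [51.9 98.3]
120 156 159 167 [55.4 96.2] plate [52.2 88.8]
140 155 158 167 [55.7 86. ] plate [52.1 79.5]
160 155 158 167 [55.5 76. ] plate [52.  70.2]
180 155 158 166 [55.4 66.2] plate [52.3 61.1]
200 155 158 166 [55.3 56.4] plate [52.2 52. ]
220 154 157 166 [55.7 46.6] plate [52.2 43.1]
240 154 157 166 [55.6 37. ] plate [52.1 34.2]
260 154 157 166 [55.6 27.4] plate [52.1 25.3]
280 154 186 192 [41.7 18.1] plate [40.5 16.7]
158 [117.6  16.2]
160 [125.1  16.2]
162 [127.4  16.2]
```

>>> {"api": "apply_moves", "payload": {"plan": [{"gripper": 1, "x": 0, "y": 0, "z": 1, "ax": 0, "ay": 0, "az": 0}, {"gripper": 1, "x": 0, "y": 0, "z": 2.2, "ax": 0, "ay": 0, "az": 0}, {"gripper": 1, "x": 0, "y": 0, "z": 3.2, "ax": 0, "ay": 0, "az": 0}, {"gripper": 1, "x": 0, "y": 0, "z": 4, "ax": 0, "ay": 0, "az": 0}, {"gripper": 1, "x": 0, "y": 0, "z": 4.7, "ax": 0, "ay": 0, "az": 0}, {"gripper": 1, "x": 0, "y": 0, "z": 5.4, "ax": 0, "ay": 0, "az": 0}, {"gripper": 1, "x": 0, "y": 0, "z": 6.1, "ax": 0, "ay": 0, "az": 0}, {"gripper": 1, "x": 0, "y": 0, "z": 6.8, "ax": 0, "ay": 0, "az": 0}, {"gripper": 1, "x": 0, "y": 0, "z": 7.5, "ax": 0, "ay": 0, "az": 0}, {"gripper": 1, "x": 0, "y": 0, "z": 8.2, "ax": 0, "ay": 0, "az": 0}]}}

```text
time_s: 18.98
ee_pos: [516.0, 124.5, 83.3]
eef_rot: [-0.66, 0.751, -0.0, 0.0]
contact_force: [0.5, 1.0, -2.2]
width: 22.4
```

>>> {"api": "apply_moves", "payload": {"plan": [{"gripper": 1, "x": 0, "y": 0, "z": 1, "ax": 0, "ay": 0, "az": 0}, {"gripper": 1, "x": 0, "y": 0, "z": 2, "ax": 0, "ay": 0, "az": 0}, {"gripper": 1, "x": 0, "y": 0, "z": 3.5, "ax": 0, "ay": 0, "az": 0}, {"gripper": 1, "x": 0, "y": 0, "z": 5, "ax": 0, "ay": 0, "az": 0}, {"gripper": 1, "x": 0, "y": 0, "z": 6.5, "ax": 0, "ay": 0, "az": 0}, {"gripper": 1, "x": 0, "y": 0, "z": 8, "ax": 0, "ay": 0, "az": 0}, {"gripper": 1, "x": 0, "y": 0, "z": 9, "ax": 0, "ay": 0, "az": 0}, {"gripper": 1, "x": 0, "y": 0, "z": 9, "ax": 0, "ay": 0, "az": 0}, {"gripper": 1, "x": 0, "y": 0, "z": 9, "ax": 0, "ay": 0, "az": 0}, {"gripper": 1, "x": 0, "y": 0, "z": 9, "ax": 0, "ay": 0, "az": 0}]}}

```text
time_s: 19.82
ee_pos: [515.9, 124.4, 74.2]
eef_rot: [-0.66, 0.751, -0.0, -0.0]
contact_force: [0.3, -0.6, -1.9]
width: 22.6
```

Run:
```python
from m import *
im,c,f,H,m=meas("w10")
w=cv2.cvtColor(im,cv2.COLOR_RGB2GRAY)
for x in range(100,280,20):
    r=np.flatnonzero(m[140:200,x])+140
    if len(r): i=r[np.argmax(H[r,x,2]>140)]; print(x,f([(x,i-.5)],36)[0],"plate",f([(x,r.max()+1)],46)[0])
print(w[185,240:300].tolist())
```

```text
19.82 [515.9 124.4  74.2] yaw 262.6 F [ 0.3 -0.6 -1.9] T [-0.04  0.    0.03]
near edge y [18.3 29.1 29.3 20.7 20.8 20.9 13.2 14.2 13.8 13.8]
side edge x [55.4 65.4 55.1 55.5 55.4 55.7 66.9 66.  65.5 34.9]
yellow (40, 156, 242, 44)
yellow (556, 392, 76, 50)
yellow (0, 0, 46, 13)
100 [55.5 97.4] plate [52.2 92.5]
120 [55.7 88. ] plate [52.1 83.6]
140 [55.6 78.7] plate [52.4 74.8]
160 [55.9 69.6] plate [52.2 66.1]
180 [55.8 60.5] plate [52.2 57.5]
200 [55.7 51.6] plate [52.1 49. ]
220 [55.6 42.7] plate [52.4 40.5]
240 [55.6 33.9] plate [52.4 32.1]
260 [55.5 25.1] plate [52.3 23.8]
[166, 166, 166, 168, 165, 168, 167, 167, 169, 169, 167, 169, 166, 167, 167, 168, 168, 167, 167, 170, 169, 169, 169, 172, 169, 169, 172, 169, 172, 171, 164, 124, 124, 143, 147, 146, 129, 94, 76, 76, 79, 77, 85, 87, 83, 86, 88, 88, 85, 82, 85, 83, 82, 87, 83, 85, 88, 82, 83, 86]
```

The plate is down: the force has dropped to the lifter's weight alone. Drawing the lifter straight out.

>>> {"api": "apply_moves", "payload": {"plan": [{"gripper": 1, "x": 2, "y": 0, "z": 0, "ax": 0, "ay": 0, "az": 0}, {"gripper": 1, "x": 8, "y": 0, "z": 0, "ax": 0, "ay": 0, "az": 0}, {"gripper": 1, "x": 18, "y": 0, "z": 0, "ax": 0, "ay": 0, "az": 0}, {"gripper": 1, "x": 32, "y": 0, "z": 0, "ax": 0, "ay": 0, "az": 0}, {"gripper": 1, "x": 48, "y": 0, "z": 0, "ax": 0, "ay": 0, "az": 0}, {"gripper": 1, "x": 65, "y": 0, "z": 0, "ax": 0, "ay": 0, "az": 0}, {"gripper": 1, "x": 82, "y": 0, "z": 0, "ax": 0, "ay": 0, "az": 0}, {"gripper": 1, "x": 100, "y": 0, "z": 0, "ax": 0, "ay": 0, "az": 0}, {"gripper": 1, "x": 118, "y": 0, "z": 0, "ax": 0, "ay": 0, "az": 0}, {"gripper": 1, "x": 135, "y": 0, "z": 0, "ax": 0, "ay": 0, "az": 0}]}}

```text
time_s: 20.7
ee_pos: [497.9, -11.6, 74.4]
eef_rot: [-0.66, 0.752, -0.0, -0.0]
contact_force: [-0.9, -0.6, -2.2]
width: 22.9
```

>>> {"api": "apply_moves", "payload": {"plan": [{"gripper": 1, "x": 8, "y": 0, "z": -5, "ax": 0, "ay": 0, "az": 0}, {"gripper": 1, "x": 12, "y": 0, "z": -20, "ax": 0, "ay": 0, "az": 0}, {"gripper": 1, "x": 12, "y": 0, "z": -45, "ax": 0, "ay": 0, "az": 0}, {"gripper": 1, "x": 12, "y": 0, "z": -70, "ax": 0, "ay": 0, "az": 0}, {"gripper": 1, "x": 12, "y": 0, "z": -95, "ax": 0, "ay": 0, "az": 0}, {"gripper": 1, "x": 12, "y": 0, "z": -120, "ax": 0, "ay": 0, "az": 0}, {"gripper": 1, "x": 12, "y": 0, "z": -140, "ax": 0, "ay": 0, "az": 0}, {"gripper": 1, "x": 12, "y": 0, "z": -150, "ax": 0, "ay": 0, "az": 0}, {"gripper": 1, "x": 12, "y": 0, "z": -155, "ax": 0, "ay": 0, "az": 0}, {"gripper": 1, "x": 12, "y": 0, "z": -155, "ax": 0, "ay": 0, "az": 0}]}}

```text
time_s: 21.53
ee_pos: [497.0, -21.3, 229.6]
eef_rot: [-0.66, 0.751, -0.0, 0.0]
contact_force: [0.4, 0.3, -2.3]
width: 23.0
```

Run:
```python
from h import *
im,c=snap("w11"); cv2.imwrite("pics/v11.png",im[:,:,::-1])
```

```text
21.53 [497.  -21.3 229.6] yaw 262.61 F [ 0.4  0.3 -2.3] T [-0.04 -0.03  0.02]
```

View pics/v11.png

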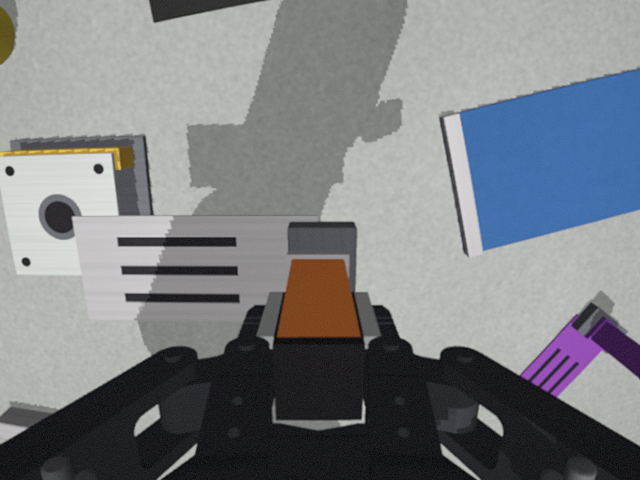

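The picture shows the plate lying on both rails, centred on (60,215), with the lifter clear at right. Now back to the mat.

>>> {"api": "apply_moves", "payload": {"plan": [{"gripper": 1, "x": 0, "y": -10, "z": 0, "ax": 0, "ay": 0, "az": -0.01}, {"gripper": 1, "x": 0, "y": -30, "z": 0, "ax": 0, "ay": 0, "az": -0.025}, {"gripper": 1, "x": 0, "y": -60, "z": 0, "ax": 0, "ay": 0, "az": -0.045}, {"gripper": 1, "x": 0, "y": -92, "z": 0, "ax": 0, "ay": 0, "az": -0.07}, {"gripper": 1, "x": 0, "y": -124, "z": 0, "ax": 0, "ay": 0, "az": -0.1}, {"gripper": 1, "x": 0, "y": -156, "z": 0, "ax": 0, "ay": 0, "az": -0.125}, {"gripper": 1, "x": 0, "y": -186, "z": 0, "ax": 0, "ay": 0, "az": -0.15}, {"gripper": 1, "x": 0, "y": -208, "z": 0, "ax": 0, "ay": 0, "az": -0.165}, {"gripper": 1, "x": -0.5, "y": -218, "z": 0, "ax": 0, "ay": 0, "az": -0.171}, {"gripper": 1, "x": -0.5, "y": -221, "z": 0, "ax": 0, "ay": 0, "az": -0.171}]}}

```text
time_s: 22.42
ee_pos: [717.5, -49.9, 226.1]
eef_rot: [0.722, -0.692, -0.001, 0.001]
contact_force: [-0.5, 0.1, -2.7]
width: 22.7
```

>>> {"api": "apply_moves", "payload": {"plan": [{"gripper": 1, "x": 0, "y": 0, "z": 10, "ax": 0, "ay": 0, "az": 0}, {"gripper": 1, "x": 0, "y": 0, "z": 30, "ax": 0, "ay": 0, "az": 0}, {"gripper": 1, "x": 0, "y": 0, "z": 55, "ax": 0, "ay": 0, "az": 0}, {"gripper": 1, "x": 0, "y": 0, "z": 80, "ax": 0, "ay": 0, "az": 0}, {"gripper": 1, "x": 0, "y": 0, "z": 105, "ax": 0, "ay": 0, "az": 0}, {"gripper": 1, "x": 0, "y": 0, "z": 128, "ax": 0, "ay": 0, "az": 0}, {"gripper": 1, "x": 0, "y": 0, "z": 146, "ax": 0, "ay": 0, "az": 0}, {"gripper": 1, "x": 0, "y": 0, "z": 158, "ax": 0, "ay": 0, "az": 0}, {"gripper": 1, "x": 0, "y": 0, "z": 163, "ax": 0, "ay": 0, "az": 0}, {"gripper": 1, "x": 0, "y": 0, "z": 165, "ax": 0, "ay": 0, "az": 0}]}}

```text
time_s: 23.25
ee_pos: [715.3, -49.1, 63.2]
eef_rot: [0.722, -0.692, -0.001, 0.001]
contact_force: [-0.2, 0.6, -2.1]
width: 22.6
```

>>> {"api": "apply_moves", "payload": {"plan": [{"gripper": 1, "x": 0, "y": 0, "z": 2, "ax": 0, "ay": 0, "az": 0}, {"gripper": 1, "x": 0, "y": 0, "z": 4, "ax": 0, "ay": 0, "az": 0}, {"gripper": 1, "x": 0, "y": 0, "z": 6, "ax": 0, "ay": 0, "az": 0}, {"gripper": 1, "x": 0, "y": 0, "z": 7.5, "ax": 0, "ay": 0, "az": 0}, {"gripper": 1, "x": 0, "y": 0, "z": 8.5, "ax": 0, "ay": 0, "az": 0}, {"gripper": 1, "x": 0, "y": 0, "z": 8.5, "ax": 0, "ay": 0, "az": 0}, {"gripper": 1, "x": 0, "y": 0, "z": 8.5, "ax": 0, "ay": 0, "az": 0}, {"gripper": 1, "x": 0, "y": 0, "z": 8.5, "ax": 0, "ay": 0, "az": 0}, {"gripper": 1, "x": 0, "y": 0, "z": 8.5, "ax": 0, "ay": 0, "az": 0}, {"gripper": 1, "x": 0, "y": 0, "z": 8.5, "ax": 0, "ay": 0, "az": 0}]}}

```text
time_s: 24.08
ee_pos: [716.2, -49.3, 55.8]
eef_rot: [0.722, -0.692, 0.0, -0.0]
contact_force: [0.1, -0.5, -3.4]
width: 22.7
```

>>> {"api": "apply_moves", "payload": {"plan": [{"gripper": 1, "x": 0, "y": 0, "z": 0.3, "ax": 0, "ay": 0, "az": 0}, {"gripper": 1, "x": 0, "y": 0, "z": 0.6, "ax": 0, "ay": 0, "az": 0}, {"gripper": 1, "x": 0, "y": 0, "z": 0.9, "ax": 0, "ay": 0, "az": 0}, {"gripper": 1, "x": 0, "y": 0, "z": 1.1, "ax": 0, "ay": 0, "az": 0}, {"gripper": 1, "x": 0, "y": 0, "z": 1.2, "ax": 0, "ay": 0, "az": 0}, {"gripper": 1, "x": 0, "y": 0, "z": 1.2, "ax": 0, "ay": 0, "az": 0}, {"gripper": 1, "x": 0, "y": 0, "z": 1.2, "ax": 0, "ay": 0, "az": 0}, {"gripper": 1, "x": 0, "y": 0, "z": 1.2, "ax": 0, "ay": 0, "az": 0}, {"gripper": 1, "x": 0, "y": 0, "z": 1.2, "ax": 0, "ay": 0, "az": 0}, {"gripper": 1, "x": 0, "y": 0, "z": 1.2, "ax": 0, "ay": 0, "az": 0}]}}

```text
time_s: 24.92
ee_pos: [716.3, -49.3, 55.3]
eef_rot: [0.722, -0.692, 0.0, -0.0]
contact_force: [-2.6, 1.1, 5.9]
width: 22.9
```

Contact with the mat (force −3 to +6 N). Releasing, then rising.

>>> {"api": "apply_moves", "payload": {"plan": [{"gripper": 0.7, "x": 0, "y": 0, "z": -0.3, "ax": 0, "ay": 0, "az": 0}, {"gripper": 0.6, "x": 0, "y": 0, "z": -0.5, "ax": 0, "ay": 0, "az": 0}, {"gripper": 0.45, "x": 0, "y": 0, "z": -0.5, "ax": 0, "ay": 0, "az": 0}, {"gripper": 0.3, "x": 0, "y": 0, "z": -0.5, "ax": 0, "ay": 0, "az": 0}, {"gripper": 0.15, "x": 0, "y": 0, "z": -0.5, "ax": 0, "ay": 0, "az": 0}, {"gripper": 0, "x": 0, "y": 0, "z": -0.5, "ax": 0, "ay": 0, "az": 0}, {"gripper": 0, "x": 0, "y": 0, "z": -0.5, "ax": 0, "ay": 0, "az": 0}, {"gripper": 0, "x": 0, "y": 0, "z": -0.5, "ax": 0, "ay": 0, "az": 0}, {"gripper": 0, "x": 0, "y": 0, "z": -0.5, "ax": 0, "ay": 0, "az": 0}, {"gripper": 0, "x": 0, "y": 0, "z": -0.5, "ax": 0, "ay": 0, "az": 0}]}}

```text
time_s: 25.75
ee_pos: [716.1, -49.3, 54.9]
eef_rot: [0.722, -0.692, -0.0, 0.0]
contact_force: [-0.7, 0.0, 0.6]
width: 85.3
```

>>> {"api": "apply_moves", "payload": {"plan": [{"gripper": 0, "x": 0, "y": 0, "z": -5, "ax": 0, "ay": 0, "az": 0}, {"gripper": 0, "x": 0, "y": 0, "z": -20, "ax": 0, "ay": 0, "az": 0}, {"gripper": 0, "x": 0, "y": 0, "z": -45, "ax": 0, "ay": 0, "az": 0}, {"gripper": 0, "x": 0, "y": 0, "z": -70, "ax": 0, "ay": 0, "az": 0}, {"gripper": 0, "x": 0, "y": 0, "z": -100, "ax": 0, "ay": 0, "az": 0}, {"gripper": 0, "x": 0, "y": 0, "z": -130, "ax": 0, "ay": 0, "az": 0}, {"gripper": 0, "x": 0, "y": 0, "z": -155, "ax": 0, "ay": 0, "az": 0}, {"gripper": 0, "x": 0, "y": 0, "z": -170, "ax": 0, "ay": 0, "az": 0}, {"gripper": 0, "x": 0, "y": 0, "z": -177, "ax": 0, "ay": 0, "az": 0}, {"gripper": 0, "x": 0, "y": 0, "z": -180, "ax": 0, "ay": 0, "az": 0}]}}

```text
time_s: 26.58
ee_pos: [716.5, -49.6, 237.4]
eef_rot: [0.722, -0.692, 0.001, -0.001]
contact_force: [0.7, 0.2, -0.3]
width: 85.1
```

>>> {"api": "apply_moves", "payload": {"plan": [{"gripper": 0, "x": 15, "y": 0, "z": -5, "ax": 0, "ay": 0, "az": 0}, {"gripper": 0, "x": 40, "y": 0, "z": -10, "ax": 0, "ay": 0, "az": 0}, {"gripper": 0, "x": 75, "y": 0, "z": -15, "ax": 0, "ay": 0, "az": 0}, {"gripper": 0, "x": 110, "y": 0, "z": -20, "ax": 0, "ay": 0, "az": 0}, {"gripper": 0, "x": 145, "y": 0, "z": -20, "ax": 0, "ay": 0, "az": 0}, {"gripper": 0, "x": 180, "y": 0, "z": -20, "ax": 0, "ay": 0, "az": 0}, {"gripper": 0, "x": 205, "y": 0, "z": -20, "ax": 0, "ay": 0, "az": 0}, {"gripper": 0, "x": 215, "y": 0, "z": -20, "ax": 0, "ay": 0, "az": 0}, {"gripper": 0, "x": 220, "y": 0, "z": -20, "ax": 0, "ay": 0, "az": 0}, {"gripper": 0, "x": 220, "y": 0, "z": -20, "ax": 0, "ay": 0, "az": 0}]}}

```text
time_s: 27.42
ee_pos: [724.6, -270.4, 254.0]
eef_rot: [0.721, -0.693, -0.001, 0.0]
contact_force: [0.1, 0.7, 0.1]
width: 85.2
```

Run:
```python
from h import *
im,c=snap("t12","top"); s,cs=snap("s12","side"); H=hsv(im)
m=((H[...,1]<60)&(H[...,2]>150)).astype(np.uint8); m[:200]=0;m[290:]=0;m[:,:195]=0;m[:,280:]=0
k=blobs(cv2.morphologyEx(m,cv2.MORPH_CLOSE,np.ones((9,9))),200)
for q in k: print("plate@46",rect(c,q,46),cv2.boundingRect(q))
m=(H[...,0]>18)&(H[...,0]<32)&(H[...,1]>130)&(H[...,2]>90)
for q in blobs(m,30): print("yellow",rect(c,q,36))
a=cv2.resize(im[150:275,195:350,::-1],None,fx=2.5,fy=2.5,interpolation=cv2.INTER_CUBIC)
b=cv2.resize(s[180:300,230:450,::-1],(388*3//2,312),interpolation=cv2.INTER_CUBIC); a=cv2.resize(a,(400,322)); b=b[:, :]
cv2.imwrite("pics/f.png",cv2.vconcat([cv2.copyMakeBorder(a,0,0,0,582-400,0),cv2.resize(b,(582,270))]))
```

```text
27.42 [ 724.6 -270.4  254. ] yaw -87.71 F [0.1 0.7 0.1] T [ 0.06 -0.06  0.  ]
27.47 [ 725.3 -268.6  254.2] yaw -87.6 F [0.8 0.  1. ] T [-0.01 -0.04 -0.05]
plate@46 [526.2 195.2 104.2 104.7  -7.3] (214, 221, 40, 43)
yellow [516.8 414.   62.8  90.2   6.4]
yellow [708.5 264.4  51.8  58.   32.8]
yellow [783.3 423.9  24.   21.9 -43.3]
```

View pics/f.png

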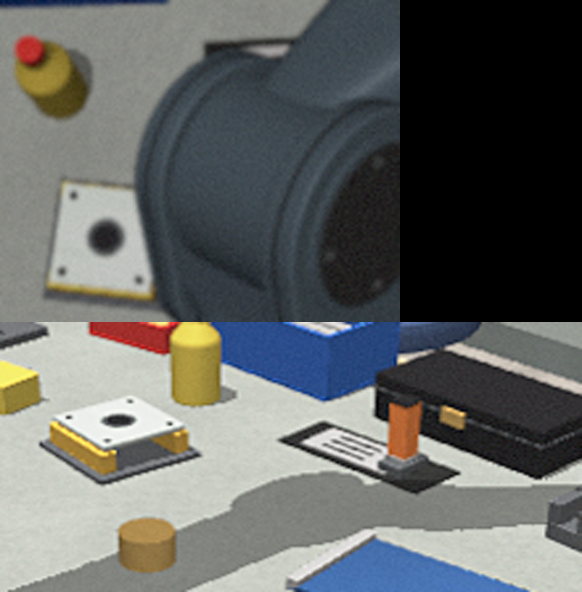

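The plate lies flat on both rails: top camera (526.2, 195.2), yaw −7.3°, against the rest at about (525, 195), −7.3°. The lifter stands upright on its mat and the arm is clear.

```bash
python3 -c "
from plant import *; print(sign_off())"
```

```text
the job is handed in; nothing more can be done
None
```

I slid the orange lifter's blade under the plate until the fence stopped it, then lifted it and lowered it onto the two yellow rails. I drew the lifter out and stood it back on its black mat, and handed in at about 27.5 s of the 64 s allowed.

**Plate on the rest:** the top camera put the plate at (526.2, 195.2), yaw −7.3°. The rest measured about (525, 195.5), yaw −7.35°, from earlier views. At hover and after lowering, the wrist camera showed the plate centred to within about 0.5 mm and parallel to the rail. The wrist force dropped to the lifter's weight alone once the plate was down.

**Lifter and the rest of the cart:** the last side view showed the plate flat on both rails and the lifter upright on its mat. I saw nothing moved among the other things in view, but measured only the carton and oil bottle, which had shifted by under 2 mm, within camera error. The gripper never touched the plate, the tool was level at every check, and the largest wrist force I read was about 17 N.

**Weaker checks:**
- One early wrist picture of the rest was motion-blurred, so I measured the rest again from a still one.
- In the final top view the arm hid part of the rest's surroundings and most of the lifter's mat, so the final lifter check rests on the side view alone.
- The top and wrist cameras differed by 1–2 mm on the tray, within their calibration.

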